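Load a padding press with booklets, wedge it tight and tag it

ROBOT

A 6-joint arm with a two-finger parallel gripper is mounted at the origin on the work surface. World frame = base frame: x ahead of the robot, y to its left, z up, the work surface at z = 0. Lengths are in m, angles in degrees, forces in N, time in s.
With the tool pointing down it reaches from about 0.4 to 0.825 m from the base axis. Payload 7 kg.
Tool frame: the origin (TCP) lies midway between the tips of the shut fingers; the grasp point (between the pads) lies r.grip_depth behind it (r.grip_depth is the distance from the TCP to the grasp point, in m); z points along the fingers, y is the direction in which the jaws open and shut (so a half turn about z gives the same grasp; the last joint's range is limited). The gripper opens to 88 mm and grips with 3 to 60 N. Pads are 19 mm wide; open, the fingers measure 130 mm over their backs; the gripper's body (78 mm by 193 mm) begins 47 mm behind the grasp point.
Start: joints at [-53.394, 20.546, 0.682, 0, -70.136, -16.507], TCP at [0.232, -0.634, 0.227] pointing down, gripper open.
Joint ranges: [-176.03, 176.03], [-82.01, 121.73], [-58.28, 71.71], [-173.87, 95.51], [-174.79, -0.11], [-173.66, 173.66]. Speed limits (degrees/s): [136.94, 136.94, 172.46, 180, 180, 180].

INTERFACE

Orientations are given as [roll, pitch, yaw] about the fixed x, y, z axes, in that order (R = Rz(yaw) Ry(pitch) Rx(roll)).
In Python, from plant import r, imaging, close_job gives the robot as it stands.
- The arm moves only by the tool step_arm, never from a script. Its argument "commands" is a list of rows, each a list of 2 entries, a list of its own where there are three numbers: the shift along the tool's x, y, z in mm, then the turn about the tool's z in degrees. In form: [[[x, y, z], twist], ...]. A call has 1 to 20 rows; each row shifts and turns the commanded pose from where the row before left it, along the tool's axes as they then stand; what a row does not reach is not made up. A row lasts 1/8 s, in which the tool goes at most 62.5 mm and 10.7 degrees, less where a joint would pass 70% of its speed; a pose out of reach is approached as far as the arm can. A call with a gripper value outside its range is refused whole. "gripper" is the closure, from 0 (fully open) to 1 (shut), set as the call begins (left out, the last holds). The fingers move at their own pace and stop on an object; "grip_force" is the grip in N (left out, the last holds). Time passes only in rows, so rows that do not move let the fingers close. It gives the time, the measured TCP pose, the force and the opening at its end, in the units of the state.
- r.get_state(): the state, without advancing time (a new reading comes with each control period).
- imaging.capture(name): name is "side" or "top"; returns a dict with "img" (384x512x3 uint8, red, green, blue), "z_map" (384x512 float32, m along the optical axis (not along the pixel's ray), 0 where there is no reading), "vfov" (degrees; the focal length in pixels is half the picture's height over the tangent of half this angle, whatever the lens; pixels are square), "cx", "cy" (the principal point, pixels), "extrinsics" (4x4, takes a point from camera to world coordinates). Camera axes: x right, y down, z forward; pixel columns grow to the right and rows downward; lengths in m; the calibration is good to about 2 mm. A picture is of the moment at which its call begins.
- close_job(): hands the job in, once; it reports no verdict.
The state is a dict: "time_s": time; "joints": joint angles; "qd": joint speeds; "joint_torque": joint torques, N m; "tcp_pos": TCP position; "eef_rot": TCP orientation; "contact_force": force on the tool from outside, world axes, zero at the start; "moment": the same for the moment, N m; "gripper_width": finger opening in m.
Only numpy, scipy, OpenCV 4.12 (cv2) and the standard library are available. Lean on these libraries where they do the work, as an engineer would, in place of code of your own. Each camera call takes 0.05 s, during which the arm holds its last target.

TASK

Stand every small booklet, spine up, in the wooden press between its two jaws and fill the rest of the row with plywood packing boards so that it holds three pieces, then start the wedge in its slot by hand, still loose, and tap its thick end with the hammer until it stops advancing and the row is clamped tight. Lay the hammer back down on the table, hang the white job tag by its hole on the steel peg on the outside of the press's fixed jaw, and do not tip the glue jar over.

Things in the scene. Friction and masses are not known exactly. Their poses are not given: they have to be found in the camera images.
- press: Wooden wedge press fixed to the table. Origin: on the table under the middle of the bed; x = clamping direction (away from the robot at yaw 0), y across, z up. Bed 200 x 110 mm, top 15 mm above the table; a bearer as high, x -100 to -15, y +-100, carries the wedge. From -x to +x: heel block, wedge slot, sliding jaw, row of pieces, fixed jaw (30 mm thick). The jaws are 110 mm wide and 75 mm high.
- jaw (a joint): Sliding jaw of the press, m: 0 = fully back (its row face at press x -9 mm, its back at -31 mm); grows as it moves in +x towards the row, up to 0.020. Slides with about 1 N; starts within 2 mm of 0. The top edge of its row face is chamfered 8 mm wide. Three pieces stop it near 0.007.
- wedge: Hardwood wedge 190 mm long (y), 34 mm high. Origin: centre of the underside. Straight face at x +13.4 mm, goes against the sliding jaw; the other face slopes: thickness 11 mm at the thin end (y -95), 26.8 mm midway, 43 mm at the thick end (y +95). Installed: axes as the press. With the jaw fully back it first jams 42 mm in +y of the slot point. About 20 N makes it tight; friction holds it.
- wedge_butt (a point): Middle of the wedge's thick end face (43 x 34 mm), the face to tap.
- hammer: Steel-headed hammer, 0.3 kg, flat on the table. Origin: under the middle of the head; wooden handle 20 mm wide (y), 26 mm high, running to x -214 mm, axis at z 15; head 86 mm long across y, 30 mm high: round striking face (30 mm) at y -45, narrow peen at y +41. Centre of mass about 25 mm behind the head.
- hammer_grip (a point): Point in the middle of the handle, 55 mm behind the head: a good place to grip.
- hammer_face (a point): Centre of the round striking face; the face looks to the hammer's -y.
- booklet1: Grey-covered booklet 24 mm thick (x), 64 mm wide (y), 100 mm tall, 0.12 kg, standing on the table with its grey spine up. Origin: centre of the underside. One to three of the booklets are there; the others are absent (None).
- booklet2: Booklet like booklet1; may be absent.
- booklet3: Booklet like booklet1; may be absent.
- packer1: Plywood packing board, 24 mm thick (x), 64 mm wide (y), 92 mm tall, with a dark round mark on its faces; stands on the table. Origin: centre of the underside. Use as many as the row lacks.
- packer2: Packing board like packer1.
- tag: White plastic job tag, 5 mm thick (x), 60 mm wide (y), 62 mm tall (z), 0.03 kg, with a round hole of 16 mm. Origin: middle of the bottom edge. It starts upright in the slot (8 mm wide, 14 mm deep, floor 8 mm above the table) of a wooden stand 60 x 90 x 22 mm.
- tag_hole (a point): Centre of the tag's hole, 48 mm above its bottom edge and 14 mm below its top edge; the hole runs along the tag's x.
- peg_root (a point): Where the steel tag peg (6 mm thick) leaves the outer (+x) face of the press's fixed jaw, 62 mm above the table.
- peg_tip (a point): Free end of the tag peg, 50 mm further out in the press's +x and 10 mm higher.
- glue_jar: White glue jar, 66 mm across, 85 mm tall, standing. Origin: centre of the underside. Do not tip it over.
- row_end (a point): Foot of the fixed jaw's inner face, on the bed, in mid-width (press x 70 mm). Pieces stand on the bed between here and the sliding jaw, faces square to the press's x, three of them 24 mm each in a 79 mm space when the sliding jaw is fully back. Lips 8 mm high, 75 mm apart, keep them in line. Axes as the press.
- slot (a point): Where the wedge's origin comes when tight behind three full pieces, give or take 6 mm in y (press x -37, y 3, z 15 mm). The slot lies between the sliding jaw's back and the heel block (z 15 to 51 mm, y +-60), whose face slopes 1 in 6 like the wedge, so it is wider at +y: the wedge, thick end at +y, is driven towards -y. Axes as the press.

How it is judged (in metres and radians):
On the way, in this order (a step that is already met when the one before it is completed fails the run):
1. the wedge stands in its slot between heel and sliding jaw, let go and still loose (z of wedge in the frame of press below 0.022 m and x of wedge in the frame of press between -0.06 and -0.025 m and angle between the y axis of wedge and the y axis of press, either way round below 0.2 rad and contact force between the fingers and wedge below 0.1 N and contact force between wedge and jaw below 4 N), for 0.2 s.
2. with every booklet in the row, a blow of the hammer drives the wedge tight (x of booklet1 in the frame of press between 0 and 0.066 m and y of booklet1 in the frame of press between -0.012 and 0.012 m and z of each of booklet1, booklet2, booklet3 in the frame of press below 0.021 m and angle between each of booklet1, booklet2, booklet3's own z axis and vertical below 0.12 rad and angle between the x axis of each of booklet1, booklet2, booklet3 and the x axis of press, either way round below 0.15 rad and x of booklet2 in the frame of press between 0 and 0.066 m and y of booklet2 in the frame of press between -0.012 and 0.012 m and x of booklet3 in the frame of press between 0 and 0.066 m and y of booklet3 in the frame of press between -0.012 and 0.012 m and z of wedge in the frame of press below 0.022 m and x of wedge in the frame of press between -0.06 and -0.025 m and angle between the y axis of wedge and the y axis of press, either way round below 0.2 rad and contact force between wedge and jaw above 15 N and value of joint jaw between 0.004 and 0.0105 m and contact force between hammer and wedge above 1 N).
At the end, for the whole second after the job is handed in: All booklets stand upright in the row, square; the wedge is in its slot and presses the sliding jaw with over 15 N, jaw moved 4 to 10.5 mm (three pieces); the hammer lies flat and still on the table, clear of press and wedge; the tag hangs at rest by its hole on the peg (x of booklet1 in the frame of press between 0 and 0.066 m and y of booklet1 in the frame of press between -0.012 and 0.012 m and z of each of booklet1, booklet2, booklet3 in the frame of press below 0.021 m and angle between each of booklet1, booklet2, booklet3's own z axis and vertical below 0.12 rad and angle between the x axis of each of booklet1, booklet2, booklet3 and the x axis of press, either way round below 0.15 rad and x of booklet2 in the frame of press between 0 and 0.066 m and y of booklet2 in the frame of press between -0.012 and 0.012 m and x of booklet3 in the frame of press between 0 and 0.066 m and y of booklet3 in the frame of press between -0.012 and 0.012 m and z of wedge in the frame of press below 0.022 m and x of wedge in the frame of press between -0.06 and -0.025 m and angle between the y axis of wedge and the y axis of press, either way round below 0.2 rad and contact force between wedge and jaw above 15 N and value of joint jaw between 0.004 and 0.0105 m and height (world z) of hammer below 0.012 m and linear speed of each of hammer, tag below 0.03 m/s and contact force between hammer and press below 0.1 N and contact force between hammer and wedge below 0.1 N and x of tag_hole in the frame of press between 0.1 and 0.15 m and y of tag_hole in the frame of press between -0.012 and 0.012 m and z of tag_hole in the frame of press between 0.048 and 0.08 m and contact force between tag and press above 0.05 N and angle between tag's own z axis and vertical below 0.35 rad); the robot touches nothing.
It fails at once if the glue jar is tipped over (angle between glue_jar's own z axis and vertical above 0.7 rad).
Of booklet1, booklet2, booklet3 only 1 to 3 are there at a start; the rules pass over those that are not, and their reading is None.
At some moment in a run one of hammer, wedge may be knocked a few centimetres aside while the robot is not near it.
It also fails if it takes over 200 s, if anything falls off the work surface, if the arm or the gripper's body presses on something with over 40 N, if the wrist force passes 120 N, or if a joint passes its speed limit or range.

## Working session

There is one attempt and no reset: what is moved stays moved. The work goes in short steps, Python scripts to look and compute and a tool call to move; the robot and the scene stay as the last step left them, time stands still between calls to the robot, and variables do not carry over. Pictures are saved under pics/ and viewed, and the job is handed in when it is done.

Besides the shell and the picture viewer there is one more tool, called after "Request:" in YAML: its name, and indented under it one key for each argument. step_arm: Moves the arm, as the interface text tells. Its arguments: {"type":"object","properties":{"commands":{"type":"array","items":{"type":"array"}},"gripper":{"type":"number"},"grip_force":{"type":"number"}},"required":["commands"]}

```bash
ls; mkdir -p pics
cat > h.py <<'E'
import numpy as np, cv2
from plant import r, imaging, close_job
def cap(name, fn=None):
    c=imaging.capture(name)
    if fn: cv2.imwrite('pics/'+fn, cv2.cvtColor(c['img'],cv2.COLOR_RGB2BGR))
    return c
def cloud(c):
    z=c['z_map']; h,w=z.shape
    f=h/2/np.tan(np.radians(c['vfov'])/2)
    u,v=np.meshgrid(np.arange(w),np.arange(h))
    P=np.stack([(u-c['cx'])/f*z,(v-c['cy'])/f*z,z],-1)
    T=np.array(c['extrinsics'])
    W=P@T[:3,:3].T+T[:3,3]
    W[z<=0]=np.nan
    return W
E
python3 - <<'E'
from h import *
print(r.get_state(), r.grip_depth)
for n in ['top','side']:
    c=cap(n,n+'0.png'); print(n,c['vfov'],c['cx'],c['cy'],np.round(c['extrinsics'],4).tolist(),np.mean(c['z_map']>0))
    np.save(n+'0.npy',cloud(c))
E
```

```text
pics
{'time_s': 0.0, 'joints': array([-5.33953206e+01,  2.05924676e+01,  6.32957643e-01, -1.95549516e-02,
       -7.01357991e+01, -1.65083638e+01]), 'qd': array([ 0.1135714 ,  0.03594092,  0.02283914, -0.00375964,  0.04712814,
       -0.04837864]), 'joint_torque': array([ 2.26515564e-03, -5.82724142e+01,  2.93050933e+01,  6.99721009e+00,
        6.93308990e-03, -1.43171255e-04]), 'tcp_pos': array([ 0.2317451 , -0.63344362,  0.22560661]), 'eef_rot': array([ 1.79903396e+02, -9.46017398e-03, -1.59910336e+02]), 'contact_force': array([ 0.43777151,  0.43006472, -0.59942283]), 'moment': array([ 0.06209924, -0.0106829 ,  0.01487873]), 'gripper_width': 0.08788594398419547} 0.0188
top 46.45937316140734 250.76140064854135 187.4657788846299 [[0.0167, -0.9842, 0.1762, 0.3488], [-0.9996, -0.0205, -0.02, -0.0217], [0.0233, -0.1758, -0.9842, 1.168], [0.0, 0.0, 0.0, 1.0]] 0.9962158203125
side 54.08539158537816 254.7080979910614 186.88635897604124 [[-0.9861, -0.0856, 0.1425, 0.4214], [-0.1662, 0.5041, -0.8475, 0.7993], [0.0007, -0.8594, -0.5113, 0.5848], [0.0, 0.0, 0.0, 1.0]] 0.9961649576822916
```

View pics/top0.png

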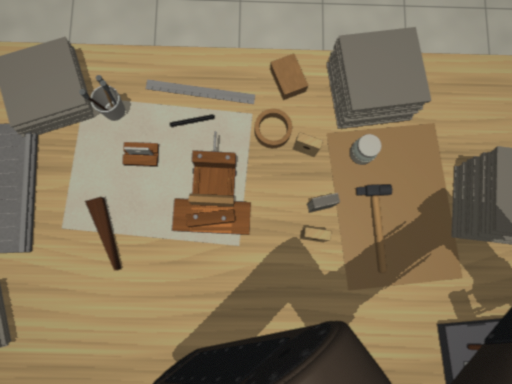

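View pics/side0.png

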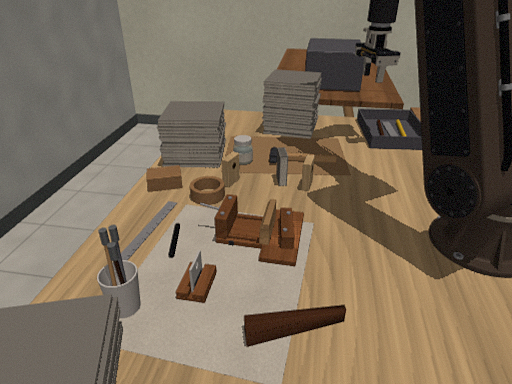

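Top view: the press is at about (212,185), the wedge at (105,235), the tag stand at (140,153), one booklet at (323,202), packers at (307,145) and (315,233), the jar at (367,150) and the hammer at (376,215). Next I'll measure them.

Run:
```python
from h import *
W=np.load('top0.npy')
img=cv2.imread('pics/top0.png')
def box(u0,u1,v0,v1): return W[v0:v1,u0:u1],img[v0:v1,u0:u1]
def rect(name,u0,u1,v0,v1,zmin,zmax):
    w,_=box(u0,u1,v0,v1); m=(w[...,2]>zmin)&(w[...,2]<zmax)
    p=w[m]; 
    (c,s,a)=cv2.minAreaRect((p[:,:2]*1000).astype(np.float32)); print(name,m.sum(),'c',np.round(c,1),'s',np.round(s,1),'a',round(a,1),'z',np.round([np.median(p[:,2]),p[:,2].max()],4))
rect('table',260,290,200,300,-.1,.1)
rect('booklet',305,345,188,215,.08,.12)
rect('pkA',290,330,130,160,.08,.11)
rect('pkB',298,335,222,245,.08,.11)
rect('wedge',80,130,190,275,.022,.045)
rect('jar',345,390,130,170,.075,.1)
rect('hammer all',350,400,178,280,.012,.045)
rect('hammerhead',350,400,180,200,.015,.045)
rect('fixedjaw',180,245,145,170,.065,.085)
rect('slidjaw',180,255,185,215,.07,.085)
rect('heel',180,255,203,230,.043,.06)
rect('bearer',165,260,195,240,.010,.022)
rect('tag',115,165,138,170,.05,.09)
rect('stand',115,165,138,170,.015,.03)
rect('peg',205,225,130,150,.05,.08)
crop=np.hstack([cv2.resize(img[125:275,60:260],None,fx=4,fy=4)]);cv2.imwrite('pics/c1.png',crop)
crop=cv2.resize(img[125:285,250:450],None,fx=4,fy=3.7);cv2.imwrite('pics/c2.png',crop)
```

```text
table 2988 c [ 398.5 -110.4] s [255.2  77.2] a 0.8 z [0.0014 0.0101]
booklet 290 c [ 513.  -225.4] s [24.7 64.8] a 14.7 z [0.101  0.1063]
pkA 267 c [ 664. -187.] s [63.6 25.7] a 69.6 z [0.093  0.0999]
pkB 274 c [ 432.4 -206. ] s [64.3 24.1] a 82.2 z [0.0932 0.0991]
wedge 918 c [430.9 316.3] s [193.6  43. ] a 26.3 z [0.0351 0.042 ]
jar 431 c [ 657.5 -338.8] s [56.4 56.7] a 61.0 z [0.0862 0.092 ]
hammer all 1045 c [ 457.6 -363.6] s [ 91.4 228.5] a 88.7 z [0.0271 0.0384]
hammerhead 401 c [ 548.6 -367. ] s [40.5 93.5] a 6.5 z [0.0286 0.0384]
fixedjaw 561 c [629.3  51.6] s [110.   47.9] a 87.6 z [0.0763 0.0848]
slidjaw 311 c [514.7  55.8] s [108.7  19.4] a 88.0 z [0.0753 0.0812]
heel 621 c [483.4  58.5] s [ 57.3 119.4] a 6.8 z [0.0524 0.0595]
bearer 1653 c [486.   56.4] s [200.2  99.8] a 88.1 z [0.0163 0.022 ]
tag 95 c [639.1 247. ] s [59.6  6.2] a 88.5 z [0.069  0.0768]
stand 614 c [639.6 248.2] s [91.2 61.8] a 89.1 z [0.0232 0.0296]
peg 45 c [664.8  51.1] s [45.8  5.2] a 0.6 z [0.0713 0.0789]
```

View pics/c1.png

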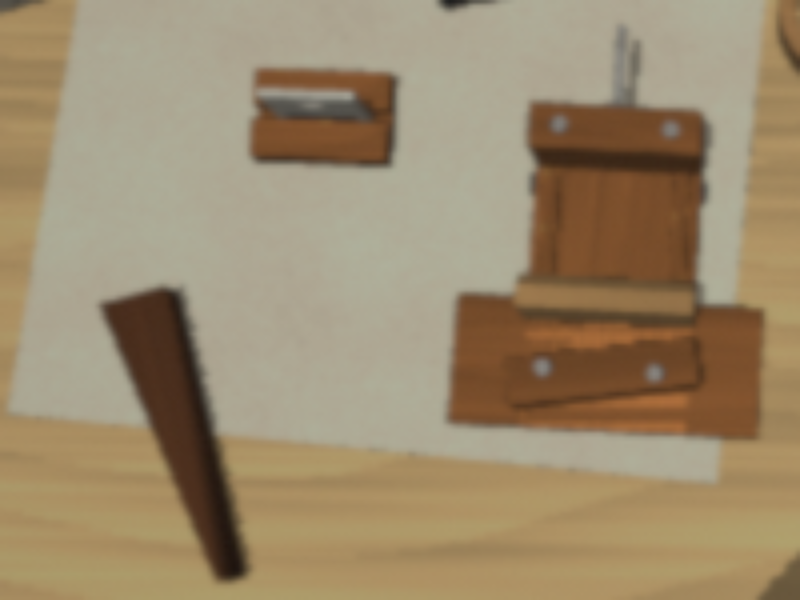

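View pics/c2.png

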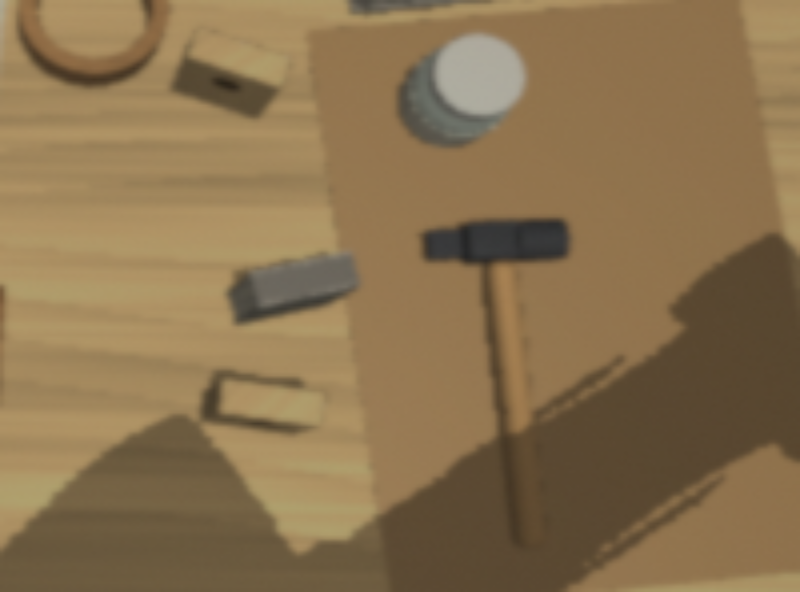

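Run:
```python
from h import *
W=np.load('top0.npy')
a=np.radians(-2); ex=np.array([np.cos(a),np.sin(a)]); ey=np.array([-ex[1],ex[0]]); o=np.array([.5435,.0544])
d=W[...,:2]-o; X=d@ex*1000; Y=d@ey*1000; Z=W[...,2]*1000
m=(abs(X)<170)&(abs(Y)<130)
# profiles
print('x profile at y~20 (avg), col scan')
for yc in (-80,-30,20,80,0):
    s=m&(abs(Y-yc)<1.6); i=np.argsort(X[s]); print(yc,' '.join(f'{x:.0f}:{z:.0f}' for x,z in zip(X[s][i],Z[s][i])))
for xc in (85,-24,-90,30):
    s=m&(abs(X-xc)<1.6); i=np.argsort(Y[s]); print(xc,' '.join(f'{x:.0f}:{z:.0f}' for x,z in zip(Y[s][i],Z[s][i])))
# yaw from bearer front/back edges
```

```text
x profile at y~20 (avg), col scan
-80 -168:3 -168:3 -166:1 -163:-0 -161:1 -158:-0 -155:-1 -153:0 -150:2 -148:6 -145:3 -143:6 -140:1 -138:2 -135:2 -133:5 -130:2 -130:2 -127:2 -127:-3 -125:3 -125:5 -122:5 -122:3 -120:3 -117:3 -114:2 -112:1 -109:-0 -107:10 -105:14 -103:18 -100:19 -97:15 -95:20 -92:19 -90:18 -87:14 -84:14 -84:15 -82:20 -82:17 -80:22 -79:14 -77:22 -76:15 -74:18 -74:18 -71:15 -69:14 -66:18 -64:15 -61:17 -59:19 -56:17 -53:15 -51:16 -48:19 -46:18 -43:18 -40:16 -38:18 -37:15 -36:20 -35:18 -33:17 -32:16 -30:16 -30:16 -27:16 -27:15 -25:18 -20:0 -17:-0 -14:2 -12:1 -9:2 -6:-0 -4:1 -1:3 1:6 5:0 7:2 9:7 12:5 12:4 14:5 15:1 18:1 18:-0 21:1 21:-0 24:-1 26:3 29:1 31:2 34:-0 37:2 40:0 43:-3 45:3 48:0 50:2 53:2 57:-3 59:-1 60:5 64:3 64:2 67:1 67:-1 69:3 71:-7 72:2 74:6 77:3 80:3 83:1 85:5 89:-1 91:3 94:1 97:1 99:2 102:5 104:5 108:1 111:1 113:5 113:3 116:4 116:4 119:3 119:2 122:1 124:3 128:1 130:3 132:5 136:2 139:1 141:2 145:-3 147:1 149:3 154:-3 155:4 157:6 161:2 163:3 165:-3 166:5 166:2 170:0
-30 -168:3 -166:1 -163:4 -161:-1 -161:-2 -158:2 -158:-1 -156:3 -156:2 -153:3 -153:-1 -151:6 -1
[... 6499 characters left out ...]
126:3 129:4
30 -126:-0 -123:-1 -123:2 -121:1 -118:-2 -115:3 -113:0 -110:2 -107:2 -105:2 -102:6 -99:1 -97:2 -94:-0 -91:2 -91:3 -89:3 -89:5 -86:1 -86:2 -83:3 -83:3 -81:1 -81:2 -78:8 -75:3 -73:-0 -70:2 -67:1 -65:1 -62:7 -59:1 -57:3 -54:17 -52:15 -49:18 -46:21 -44:25 -41:23 -39:27 -36:15 -33:17 -33:20 -31:16 -28:19 -25:17 -23:19 -20:17 -18:16 -15:17 -12:18 -10:17 -7:16 -4:15 -2:20 1:20 1:13 3:20 3:19 6:16 9:17 9:13 11:15 14:17 14:15 19:18 19:12 22:17 24:18 27:15 29:19 32:18 35:16 38:13 39:25 42:24 45:22 47:26 51:15 53:17 57:2 57:3 60:4 60:2 62:2 63:3 65:5 68:0 68:1 70:4 73:4 76:4 79:2 81:4 84:2 86:3 89:4 92:0 94:6 97:4 99:5 102:6 102:1 105:2 107:3 108:3 113:3 113:-0 118:4 121:1 124:0 126:1 129:0
```

```bash
cat >> h.py <<'E'
PY=-1.9; PO=np.array([.5370,.0546])
def p2w(x,y):
    a=np.radians(PY); return PO+np.array([np.cos(a)*x-np.sin(a)*y, np.sin(a)*x+np.cos(a)*y])/1000
def goto(x,y,z,yaw):
    """world target TCP mm, yaw deg -> twist, then tool shifts"""
    s=r.get_state(); p=s['tcp_pos']*1000; cy=s['eef_rot'][2]
    tw=-((yaw-cy+90)%180-90)
    fy=np.radians(cy-tw); d=np.array([x,y,z])-p
    ex=np.array([np.cos(fy),np.sin(fy)]); ey=np.array([np.sin(fy),-np.cos(fy)])
    print('at',np.round(p,1),'rot',np.round(s['eef_rot'],2),'j6',round(s['joints'][5],1),'t',round(s['time_s'],2),'F',np.round(s['contact_force'],1),'w',round(s['gripper_width']*1000,1))
    print('twist %.2f  shift x %.1f y %.1f z %.1f (final axes)'%(tw,d[:2]@ex,d[:2]@ey,-d[2]))
E
python3 - <<'E'
from h import *
W=np.load('top0.npy');
for n,(u0,u1,v0,v1) in dict(st1=(335,428,30,125),st2=(455,511,150,240),st3=(0,90,40,130),cup=(90,125,75,120)).items():
    w=W[v0:v1,u0:u1].reshape(-1,3); w=w[w[:,2]>.03]; print(n,np.round(np.nanpercentile(w,2,axis=0),3),np.round(np.nanpercentile(w,98,axis=0),3))
goto(664,-187,226,-20.4)
E
```

```text
st1 [ 0.725 -0.453  0.053] [ 0.918 -0.256  0.17 ]
st2 [ 0.43  -0.625  0.034] [ 0.621 -0.574  0.213]
st3 [0.692 0.381 0.049] [0.906 0.589 0.095]
cup [0.728 0.295 0.032] [0.792 0.375 0.183]
at [ 231.8 -633.5  225.7] rot [ 1.7991e+02 -1.0000e-02 -1.5991e+02] j6 -16.5 t 0.1 F [-0.4 -0.1 -0.1] w 87.7
twist 40.49  shift x -249.5 y 569.2 z -0.3 (final axes)
```

Request:
step_arm:
  commands:
    - [[0,0,0],10.1]
    - [[0,0,0],10.1]
    - [[0,0,0],10.1]
    - [[0,0,0],10.2]
    - [[-20.8,47.4,0],0]
    - [[-20.8,47.4,0],0]
    - [[-20.8,47.4,0],0]
    - [[-20.8,47.4,0],0]
    - [[-20.8,47.4,0],0]
    - [[-20.8,47.4,0],0]
    - [[-20.8,47.4,0],0]
    - [[-20.8,47.4,0],0]
    - [[-20.8,47.4,0],0]
    - [[-20.8,47.4,0],0]
    - [[-20.8,47.4,0],0]
    - [[-20.7,47.4,0],0]
    - [[0,0,0],0]
    - [[0,0,0],0]
  gripper: 0

```text
time_s: 2.35
tcp_pos: [0.6637, -0.1875, 0.2258]
eef_rot: [-180.0, -0.1, 159.6]
contact_force: [-0.4, -0.3, 0.5]
gripper_width: 0.0875
```

Run:
```python
from h import *
goto(664,-187,50,-20.4)
c=cap('top','t1.png'); cap('side','s1.png')
W=cloud(c)
m=W[...,2]
w=W[120:170,280:340]; k=(w[...,2]>.08)&(w[...,2]<.11); p=w[k]
print(len(p))
if len(p): print(cv2.minAreaRect((p[:,:2]*1000).astype(np.float32)))
```

```text
at [ 663.7 -187.5  225.8] rot [-1.7998e+02 -8.0000e-02  1.5963e+02] j6 -110.7 t 2.35 F [-0.4 -0.3  0.5] w 87.5
twist 0.03  shift x -0.1 y 0.6 z 175.8 (final axes)
265
((664.4208374023438, -187.3392791748047), (63.86214065551758, 25.379432678222656), 70.80345153808594)
```

View pics/t1.png

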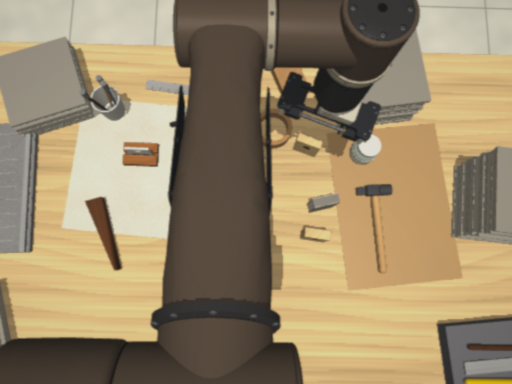

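Request:
step_arm:
  commands:
    - [[0,0,40],0]
    - [[0,0,40],0]
    - [[0,0,35],0]
    - [[0,0,25],0]
    - [[0,0,20],0]
    - [[0,0,16],0]
    - [[0,0,0],0]

```text
time_s: 3.32
tcp_pos: [0.663, -0.1883, 0.0495]
eef_rot: [-180.0, -0.1, 159.5]
contact_force: [0.4, -0.7, 1.1]
gripper_width: 0.0875
```

Request:
step_arm:
  commands:
    - [[0,0,0],0]
    - [[0,0,0],0]
    - [[0,0,0],0]
    - [[0,0,0],0]
    - [[0,0,0],0]
    - [[0,0,0],0]
  gripper: 1
  grip_force: 40

```text
time_s: 4.08
tcp_pos: [0.6646, -0.1877, 0.0514]
eef_rot: [180.0, 0.1, 159.6]
contact_force: [-0.7, 1.3, 5.2]
gripper_width: 0.0633
```

Run:
```python
from h import *
a=p2w(56,0); print(a)
goto(a[0]*1000,a[1]*1000,226,-1.9)
c=cap('side','s2.png')
```

```text
[0.59296921 0.05274331]
at [ 664.6 -187.7   51.4] rot [1.7999e+02 7.0000e-02 1.5962e+02] j6 -110.8 t 4.08 F [-0.7  1.3  5.2] w 63.3
twist -18.48  shift x 79.6 y 237.9 z -174.6 (final axes)
```

View pics/s2.png

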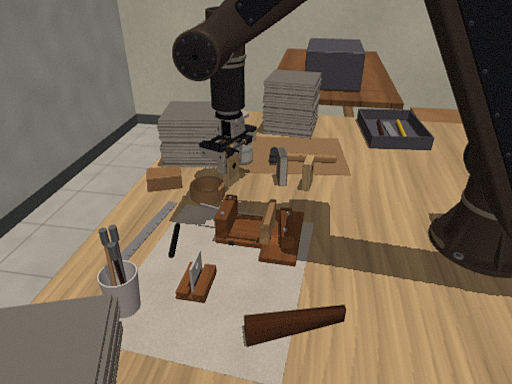

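The packer is held (width 63 mm). I'll lift it and carry it to above the row end.

Request:
step_arm:
  commands:
    - [[0,0,-20],0]
    - [[0,0,-45],0]
    - [[0,0,-45],0]
    - [[0,0,-35],0]
    - [[0,0,0],-9.2]
    - [[0,0,0],-9.3]
    - [[10,30,0],0]
    - [[10,30,0],0]
    - [[10,30,0],0]
    - [[10,30,0],0]
    - [[10,30,0],0]
    - [[10,30,0],0]
    - [[10,30,0],0]
    - [[10,28,0],0]
    - [[0,0,0],0]
    - [[0,0,0],0]

```text
time_s: 6.12
tcp_pos: [0.5918, 0.0526, 0.1953]
eef_rot: [-180.0, -0.0, 178.1]
contact_force: [0.4, -0.7, -0.9]
gripper_width: 0.0643
```

Run:
```python
from h import *
a=p2w(56,0)*1000
goto(a[0],a[1],66,-1.9)
c=cap('top','t3.png'); W=cloud(c); cap('side','s3.png')
d=W[...,:2]-PO; an=np.radians(PY); X=(d@[np.cos(an),np.sin(an)])*1000; Y=(d@[-np.sin(an),np.cos(an)])*1000; Z=W[...,2]
print(np.sum((abs(Y)<60)&(X>0)&(X<120)&(Z<.3)&(Z>.03)))
```

```text
at [591.8  52.6 195.3] rot [-1.7999e+02 -3.0000e-02  1.7812e+02] j6 -115.8 t 6.12 F [ 0.4 -0.7 -0.9] w 64.3
twist 0.02  shift x -1.2 y 0.1 z 129.3 (final axes)
709
```

View pics/t3.png

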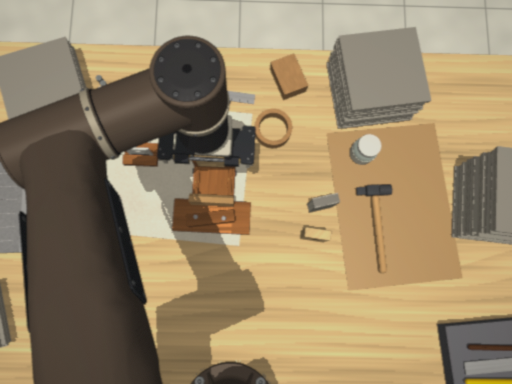

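View pics/s3.png

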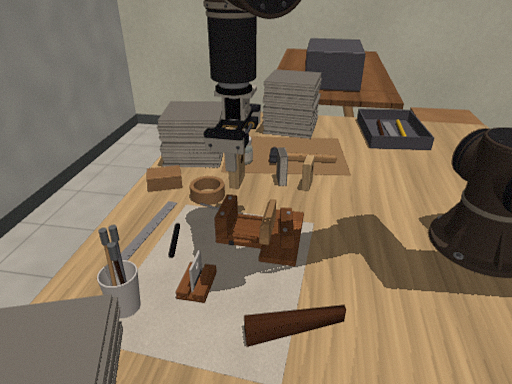

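Request:
step_arm:
  commands:
    - [[0,0,35],0]
    - [[0,0,35],0]
    - [[0,0,25],0]
    - [[0,0,15],0]
    - [[0,0,8],0]
    - [[0,0,5],0]
    - [[0,0,3],0]
    - [[0,0,0],0]

```text
time_s: 7.22
tcp_pos: [0.5922, 0.0529, 0.0699]
eef_rot: [180.0, 0.0, 178.1]
contact_force: [0.5, 1.0, -0.8]
gripper_width: 0.0639
```

Run:
```python
from h import *
goto(591,52.6,66,-1.9)
c=cap('side','s4.png'); cv2.imwrite('pics/s4c.png',cv2.resize(cv2.imread('pics/s4.png')[110:270,170:320],None,fx=4,fy=3.7))
```

```text
at [592.2  52.9  69.9] rot [1.7999e+02 3.0000e-02 1.7810e+02] j6 -115.8 t 7.22 F [ 0.5  1.  -0.8] w 63.9
twist 0.00  shift x 1.2 y -0.3 z 3.9 (final axes)
```

View pics/s4c.png

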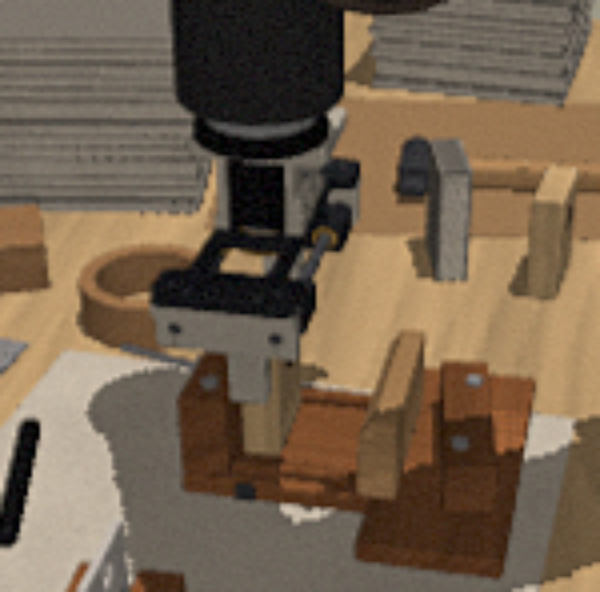

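Request:
step_arm:
  commands:
    - [[-1,0,0],0]
    - [[-1,0,0],0]
    - [[-1,0,0],0]
    - [[0,0,0],0]

```text
time_s: 7.78
tcp_pos: [0.5933, 0.0528, 0.0698]
eef_rot: [-180.0, -0.2, 178.1]
contact_force: [-9.2, 2.1, 7.5]
gripper_width: 0.0641
```

Request:
step_arm:
  commands:
    - [[-1,0,0],0]
    - [[0,0,0],0]

```text
time_s: 8.02
tcp_pos: [0.5934, 0.0528, 0.0698]
eef_rot: [-180.0, -0.2, 178.1]
contact_force: [-12.9, 5.1, 10.5]
gripper_width: 0.0639
```

Request:
step_arm:
  commands:
    - [[1.5,0,0],0]
    - [[0,0,1.5],0]
    - [[0,0,1.5],0]
    - [[0,0,0],0]

```text
time_s: 8.52
tcp_pos: [0.5928, 0.0524, 0.0665]
eef_rot: [-180.0, -0.2, 178.1]
contact_force: [-6.8, 0.3, 4.3]
gripper_width: 0.0636
```

Request:
step_arm:
  commands:
    - [[0,0,0],0]
    - [[0,0,0],0]
    - [[0,0,0],0]
  gripper: 0

```text
time_s: 8.9
tcp_pos: [0.5927, 0.0516, 0.0661]
eef_rot: [-179.9, -0.2, 178.1]
contact_force: [-3.8, -2.6, 0.3]
gripper_width: 0.0858
```

Request:
step_arm:
  commands:
    - [[0,0,-15],0]
    - [[0,0,-35],0]
    - [[0,0,-45],0]
    - [[0,0,-45],0]
    - [[0,0,0],0]

```text
time_s: 9.52
tcp_pos: [0.5975, 0.0535, 0.2127]
eef_rot: [179.8, 0.6, 178.1]
contact_force: [-0.4, -0.3, -0.0]
gripper_width: 0.0874
```

Run:
```python
from h import *
goto(513,-225.4,180,14.7)
c=cap('side','s5.png'); cv2.imwrite('pics/s5c.png',cv2.resize(cv2.imread('pics/s5.png')[110:270,170:320],None,fx=4,fy=3.7))
```

```text
at [597.5  53.5 212.7] rot [179.82   0.56 178.14] j6 -115.7 t 9.53 F [-0.4 -0.3 -0. ] w 87.4
twist -16.56  shift x 152.5 y -248.3 z 32.7 (final axes)
```

View pics/s5c.png

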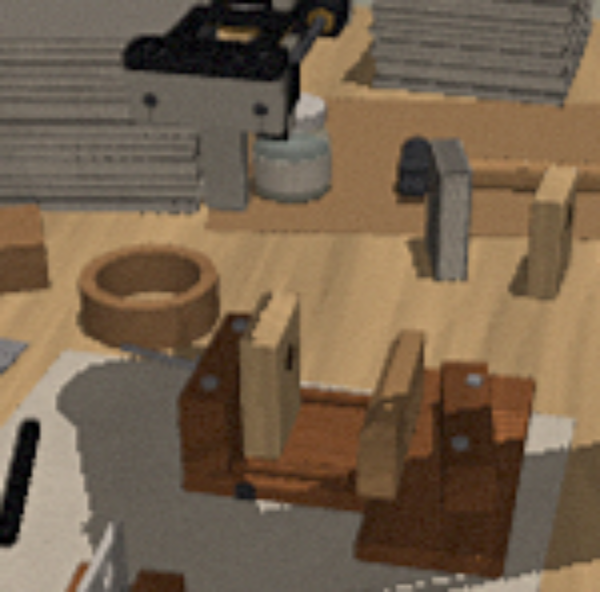

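Request:
step_arm:
  commands:
    - [[0,0,0],-8.3]
    - [[0,0,0],-8.3]
    - [[19,-31,0],0]
    - [[19,-31,0],0]
    - [[19,-31,0],0]
    - [[19,-31,0],0]
    - [[19,-31,0],0]
    - [[19,-31,0],0]
    - [[19,-31,0],0]
    - [[19,-31,0],0]
    - [[0,0,0],0]
    - [[0,0,0],0]

```text
time_s: 11.08
tcp_pos: [0.5103, -0.2257, 0.2063]
eef_rot: [180.0, -0.0, -165.3]
contact_force: [-0.4, 0.9, 0.2]
gripper_width: 0.0874
```

Run:
```python
from h import *
c=cap('top','t6.png'); W=cloud(c)
w=W[185:220,300:350]; k=(w[...,2]>.085)&(w[...,2]<.115); p=w[k]
print(len(p)); R=cv2.minAreaRect((p[:,:2]*1000).astype(np.float32)) if len(p) else None; print(R)
d=W[...,:2]-PO; an=np.radians(PY); X=(d@[np.cos(an),np.sin(an)])*1000; Y=(d@[-np.sin(an),np.cos(an)])*1000; Z=W[...,2]*1000
m=(abs(Y)<45)&(X>0)&(X<90)&(Z<115)&(Z>88); print(m.sum()); 
if m.sum(): print(cv2.minAreaRect(np.stack([X[m],Y[m]],1).astype(np.float32)),np.median(Z[m]))
goto(513,-225.4,57,14.7)
```

```text
48
((518.7557373046875, -238.08453369140625), (19.63340187072754, 31.893224716186523), 14.348163604736328)
64
((46.284244537353516, 14.78708267211914), (36.42329025268555, 15.663681030273438), 66.42304229736328) 106.77422874170693
at [ 510.5 -225.3  206.3] rot [ 1.7999e+02 -1.0000e-02 -1.6529e+02] j6 -71.6 t 11.12 F [ 0.9  0.7 -0.4] w 87.7
twist 0.01  shift x -2.4 y -0.7 z 149.3 (final axes)
```

View pics/t6.png

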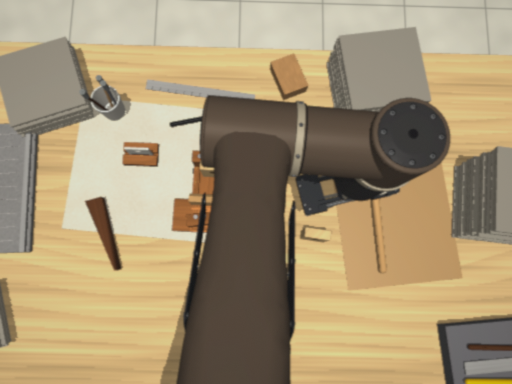

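Request:
step_arm:
  commands:
    - [[-2.4,-0.7,40],0]
    - [[0,0,40],0]
    - [[0,0,30],0]
    - [[0,0,20],0]
    - [[0,0,19],0]
    - [[0,0,0],0]

```text
time_s: 11.88
tcp_pos: [0.5122, -0.2248, 0.0562]
eef_rot: [179.9, -0.2, -165.2]
contact_force: [1.3, -0.3, 0.1]
gripper_width: 0.0873
```

Request:
step_arm:
  commands:
    - [[0,0,0],0]
    - [[0,0,0],0]
    - [[0,0,0],0]
    - [[0,0,0],0]
    - [[0,0,0],0]
  gripper: 1
  grip_force: 40

```text
time_s: 12.5
tcp_pos: [0.5133, -0.2257, 0.0583]
eef_rot: [-180.0, 0.1, -165.3]
contact_force: [-1.5, 4.3, 6.1]
gripper_width: 0.0641
```

Run:
```python
from h import *
a=p2w(26,0)*1000; print(a)
goto(a[0],a[1],206,-1.9)
```

```text
[562.98570561  53.73796536]
at [ 513.3 -225.7   58.3] rot [-1.7999e+02  6.0000e-02 -1.6529e+02] j6 -71.6 t 12.5 F [-1.5  4.3  6.1] w 64.1
twist 16.61  shift x -40.4 y 280.9 z -147.7 (final axes)
```

Request:
step_arm:
  commands:
    - [[0,0,-20],0]
    - [[0,0,-45],0]
    - [[0,0,-45],0]
    - [[0,0,-37],0]
    - [[0,0,0],8.3]
    - [[0,0,0],8.3]
    - [[-4.8,35.1,0],0]
    - [[-4.8,35.1,0],0]
    - [[-4.8,35.1,0],0]
    - [[-4.8,35.1,0],0]
    - [[-4.8,35.1,0],0]
    - [[-4.8,35.1,0],0]
    - [[-4.8,35.1,0],0]
    - [[-4.8,35.2,0],0]
    - [[0,0,0],0]
    - [[0,0,0],0]

```text
time_s: 14.5
tcp_pos: [0.5603, 0.0534, 0.2043]
eef_rot: [-180.0, -0.0, 178.1]
contact_force: [0.3, -0.2, -1.1]
gripper_width: 0.0636
```

Run:
```python
from h import *
goto(561,53.8,73,-1.9)
cap('side','s7.png'); cv2.imwrite('pics/s7c.png',cv2.resize(cv2.imread('pics/s7.png')[80:270,170:320],None,fx=4,fy=3.1))
```

```text
at [560.3  53.4 204.3] rot [-1.7998e+02 -4.0000e-02  1.7812e+02] j6 -117.3 t 14.5 F [ 0.3 -0.2 -1.1] w 63.6
twist 0.02  shift x -0.7 y 0.4 z 131.3 (final axes)
```

View pics/s7c.png

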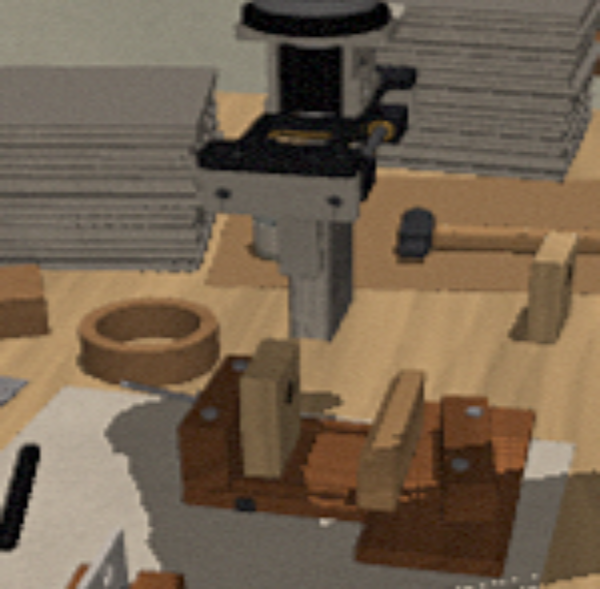

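Request:
step_arm:
  commands:
    - [[0,0,35],0]
    - [[0,0,35],0]
    - [[0,0,25],0]
    - [[0,0,15],0]
    - [[0,0,10],0]
    - [[0,0,8],0]
    - [[0,0,0],0]

```text
time_s: 15.42
tcp_pos: [0.5606, 0.0536, 0.0765]
eef_rot: [-180.0, -0.0, 178.1]
contact_force: [0.1, 0.6, -1.5]
gripper_width: 0.0638
```

Request:
step_arm:
  commands:
    - [[-1.5,0,0],0]
    - [[-1.5,0,0],0]
    - [[-1.5,0,0],0]
    - [[0,0,0],0]

```text
time_s: 15.92
tcp_pos: [0.5653, 0.0536, 0.0767]
eef_rot: [180.0, 0.0, 178.1]
contact_force: [0.0, -0.5, -1.9]
gripper_width: 0.0638
```

Request:
step_arm:
  commands:
    - [[-1.5,0,0],0]
    - [[-1,0,0],0]
    - [[0,0,0],0]

```text
time_s: 16.3
tcp_pos: [0.5676, 0.0534, 0.0765]
eef_rot: [-180.0, -0.0, 178.1]
contact_force: [0.0, -0.7, -1.1]
gripper_width: 0.0636
```

Request:
step_arm:
  commands:
    - [[-1,0,0],0]
    - [[-1,0,0],0]
    - [[0,0,0],0]

```text
time_s: 16.68
tcp_pos: [0.5695, 0.0533, 0.0765]
eef_rot: [-180.0, -0.0, 178.1]
contact_force: [-0.2, -0.3, -1.0]
gripper_width: 0.0638
```

Run:
```python
from h import *
goto(561,53.8,73,-1.9)
cap('side','s8.png'); cv2.imwrite('pics/s8c.png',cv2.resize(cv2.imread('pics/s8.png')[140:270,200:310],None,fx=5.5,fy=4.5))
```

```text
at [569.5  53.3  76.5] rot [-1.7999e+02 -2.0000e-02  1.7810e+02] j6 -116.8 t 16.68 F [-0.2 -0.3 -1. ] w 63.8
twist -0.00  shift x 8.5 y 0.2 z 3.5 (final axes)
```

View pics/s8c.png

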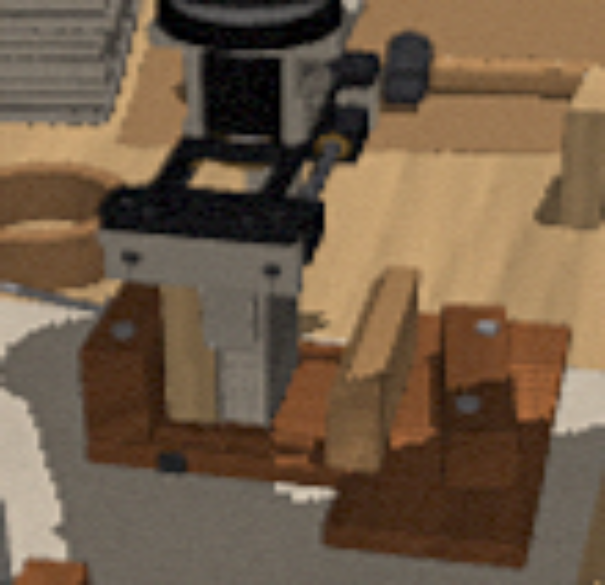

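Packer and booklet are nearly touching. A little more push until I feel contact.

Request:
step_arm:
  commands:
    - [[-1,0,0],0]
    - [[-1,0,0],0]
    - [[0,0,0],0]

```text
time_s: 17.1
tcp_pos: [0.57, 0.0531, 0.0763]
eef_rot: [-180.0, -0.2, 178.1]
contact_force: [-7.1, 1.7, 3.1]
gripper_width: 0.0639
```

Request:
step_arm:
  commands:
    - [[-1,0,0],0]
    - [[0,0,0],0]

```text
time_s: 17.35
tcp_pos: [0.57, 0.0531, 0.0762]
eef_rot: [-180.0, -0.3, 178.1]
contact_force: [-10.9, 3.3, 5.3]
gripper_width: 0.0636
```

Request:
step_arm:
  commands:
    - [[1.5,0,0],0]
    - [[0,0,1.5],0]
    - [[0,0,1.5],0]
    - [[0,0,0],0]

```text
time_s: 17.85
tcp_pos: [0.57, 0.053, 0.0733]
eef_rot: [-180.0, -0.1, 178.1]
contact_force: [-6.0, 0.5, 2.8]
gripper_width: 0.0642
```

Request:
step_arm:
  commands:
    - [[0,0,0],0]
    - [[0,0,0],0]
    - [[0,0,0],0]
  gripper: 0

```text
time_s: 18.23
tcp_pos: [0.5716, 0.0534, 0.0738]
eef_rot: [180.0, 0.1, 178.1]
contact_force: [-1.4, 0.0, 0.1]
gripper_width: 0.0857
```

Request:
step_arm:
  commands:
    - [[0,0,-10],0]
    - [[0,0,-35],0]
    - [[0,0,-45],0]
    - [[0,0,-40],0]
    - [[0,0,0],0]
    - [[0,0,0],0]

```text
time_s: 18.98
tcp_pos: [0.5709, 0.0533, 0.2039]
eef_rot: [180.0, 0.0, 178.1]
contact_force: [-0.1, 0.1, -0.9]
gripper_width: 0.0874
```

Run:
```python
from h import *
goto(432.4,-206,200,-7.8)
cap('side','s9.png'); cv2.imwrite('pics/s9c.png',cv2.resize(cv2.imread('pics/s9.png')[140:270,200:310],None,fx=5.5,fy=4.5))
```

```text
at [570.9  53.3 203.9] rot [1.7997e+02 3.0000e-02 1.7809e+02] j6 -116.8 t 18.98 F [-0.1  0.1 -0.9] w 87.4
twist 5.89  shift x 102.0 y -275.7 z 3.9 (final axes)
```

View pics/s9c.png

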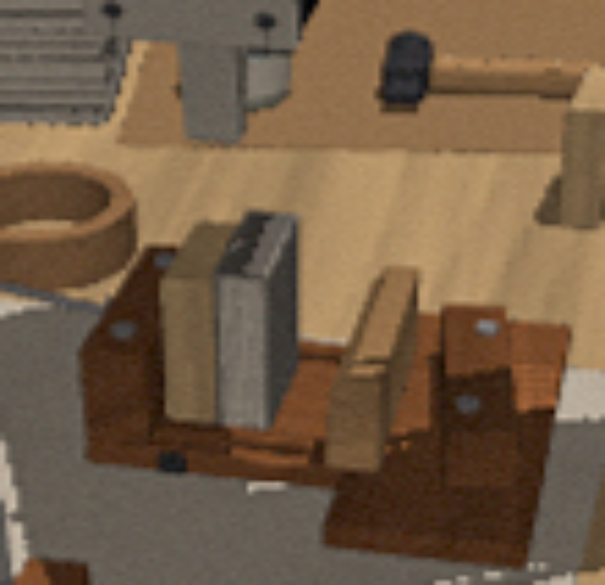

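Request:
step_arm:
  commands:
    - [[0,0,0],5.9]
    - [[12.7,-34.5,0],0]
    - [[12.7,-34.5,0],0]
    - [[12.7,-34.5,0],0]
    - [[12.7,-34.5,0],0]
    - [[12.8,-34.5,0],0]
    - [[12.8,-34.5,0],0]
    - [[12.8,-34.4,0],0]
    - [[12.8,-34.4,0],0]
    - [[0,0,35],0]
    - [[0,0,30],0]
    - [[0,0,0],0]
    - [[0,0,0],0]

```text
time_s: 20.65
tcp_pos: [0.433, -0.2062, 0.1391]
eef_rot: [-180.0, -0.0, 172.2]
contact_force: [0.0, 0.2, -0.3]
gripper_width: 0.0876
```

Run:
```python
from h import *
goto(432.4,-206,50,-7.8)
cap('side','s10.png'); cap('top','t10.png')
```

```text
at [ 433.  -206.2  139.1] rot [-1.7997e+02 -1.0000e-02  1.7223e+02] j6 -95.9 t 20.65 F [ 0.   0.2 -0.3] w 87.6
twist 0.03  shift x 0.7 y 0.1 z 89.1 (final axes)
```

View pics/s10.png

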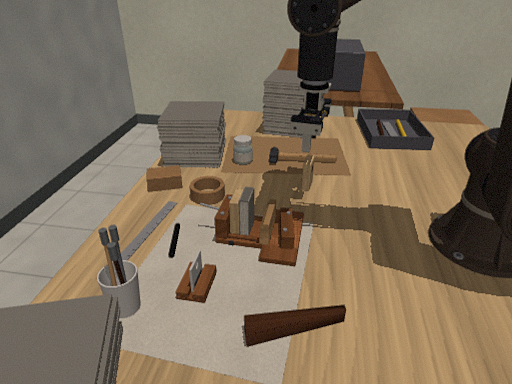

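View pics/t10.png

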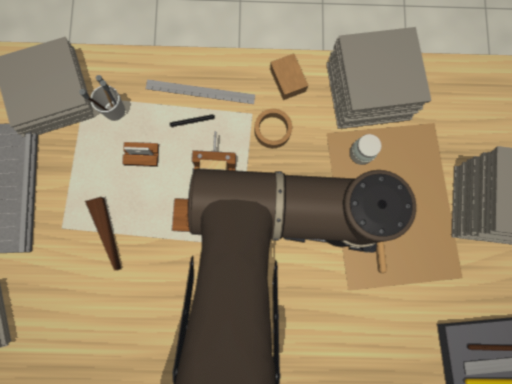

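Request:
step_arm:
  commands:
    - [[0,0,30],0]
    - [[0,0,30],0]
    - [[0,0,18],0]
    - [[0,0,11],0]
    - [[0,0,0],0]

```text
time_s: 21.38
tcp_pos: [0.4327, -0.206, 0.0496]
eef_rot: [-180.0, -0.0, 172.2]
contact_force: [-0.0, 0.2, -0.1]
gripper_width: 0.0874
```

Request:
step_arm:
  commands:
    - [[0,0,0],0]
    - [[0,0,0],0]
    - [[0,0,0],0]
    - [[0,0,0],0]
    - [[0,0,0],0]
  gripper: 1
  grip_force: 40

```text
time_s: 22.0
tcp_pos: [0.433, -0.2061, 0.0501]
eef_rot: [-180.0, 0.0, 172.2]
contact_force: [-2.0, 2.7, 6.2]
gripper_width: 0.0636
```

Run:
```python
from h import *
goto(542.5,54.4,200,-1.9)
```

```text
at [ 433.  -206.1   50.1] rot [-1.8000e+02  5.0000e-02  1.7221e+02] j6 -95.9 t 22.0 F [-2.   2.7  6.2] w 63.6
twist -5.89  shift x -100.8 y 264.0 z -149.9 (final axes)
```

Request:
step_arm:
  commands:
    - [[0,0,-20],0]
    - [[0,0,-45],0]
    - [[0,0,-45],0]
    - [[0,0,-40],0]
    - [[0,0,0],-5.9]
    - [[-12.6,33,0],0]
    - [[-12.6,33,0],0]
    - [[-12.6,33,0],0]
    - [[-12.6,33,0],0]
    - [[-12.6,33,0],0]
    - [[-12.6,33,0],0]
    - [[-12.6,33,0],0]
    - [[-12.6,33,0],0]
    - [[0,0,0],0]
    - [[0,0,0],0]

```text
time_s: 23.88
tcp_pos: [0.5416, 0.0543, 0.1991]
eef_rot: [-180.0, -0.1, 178.1]
contact_force: [-0.6, 0.2, -0.6]
gripper_width: 0.0638
```

Run:
```python
from h import *
goto(542.5,54.4,66,-1.9)
cap('side','s11.png'); cv2.imwrite('pics/s11c.png',cv2.resize(cv2.imread('pics/s11.png')[90:270,200:310],None,fx=5.5,fy=3.3))
c=cap('top','t11.png'); W=cloud(c)
d=W[...,:2]-PO; an=np.radians(PY); X=(d@[np.cos(an),np.sin(an)])*1000; Y=(d@[-np.sin(an),np.cos(an)])*1000; Z=W[...,2]*1000
for yc in (-24,20,46,-46):
    s=(abs(Y-yc)<2)&(X>-50)&(X<110); i=np.argsort(X[s]); print(yc,' '.join(f'{x:.0f}:{z:.0f}' for x,z in zip(X[s][i],Z[s][i])))
```

```text
at [541.6  54.3 199.1] rot [-1.7998e+02 -7.0000e-02  1.7812e+02] j6 -118.2 t 23.88 F [-0.6  0.2 -0.6] w 63.8
twist 0.02  shift x -0.9 y 0.1 z 133.1 (final axes)
-24 -49:54 -42:18 -42:16 -40:18 -40:529 -39:528 -39:13 -39:531 -38:531 -38:524 -38:528 -37:619 -37:638 -37:532 -37:573 -37:633 -37:624 -37:20 -37:556 -37:561 -37:588 -37:604 -37:613 -37:583 -37:16 -37:627 -37:593 -37:561 -37:536 -37:631 -37:617 -37:587 -37:542 -37:607 -37:607 -37:597 -37:547 -37:553 -37:576 -37:576 -37:639 -36:535 -36:596 -36:621 -36:611 -36:564 -36:601 -36:547 -36:534 -36:634 -36:540 -36:591 -36:575 -36:569 -36:625 -36:585 -36:563 -36:629 -36:638 -36:551 -36:568 -36:579 -36:563 -36:614 -36:589 -36:545 -36:539 -36:579 -36:633 -36:599 -36:636 -36:556 -36:628 -36:609 -35:549 -35:567 -35:622 -35:603 -35:583 -35:631 -35:613 -35:617 -35:617 -35:592 -35:597 -35:602 -35:638 -35:638 -35:509 -35:434 -35:480 -35:637 -35:494 -34:499 -34:407 -34:478 -34:440 -34:640 -34:485 -34:415 -34:15 -34:470 -34:639 -34:498 -34:423 -34:406 -34:454 -34:638 -34:446 -34:395 -34:483 -34:460 -34:482 -34:437 -33:468 -33:428 -33:412 -33:420
[... 8294 characters left out ...]
 4:410 4:641 4:641 4:416 4:640 5:466 5:472 5:369 5:25 5:420 5:641 5:367 5:640 6:639 6:421 7:640 7:640 7:639 8:365 8:24 8:641 8:422 8:640 8:639 9:426 9:641 9:640 9:15 9:366 9:640 10:26 10:641 10:641 11:368 11:640 11:638 12:18 12:421 12:640 12:640 12:639 12:368 13:642 13:639 13:641 13:640 14:638 15:640 15:639 15:366 15:639 15:638 16:640 16:639 16:640 16:639 17:366 17:640 17:639 18:638 19:366 19:639 19:638 20:640 20:639 20:367 21:638 22:639 22:639 22:638 22:641 23:365 23:639 24:637 24:640 24:366 24:638 25:639 26:639 26:367 26:641 27:370 28:366 28:638 30:367 30:638 30:365 32:367 32:364 33:369 33:368 36:367 36:364 37:369 37:369 38:366 39:370 40:366 40:366 41:367 42:365 43:368 43:368 45:367 45:367
```

View pics/s11c.png

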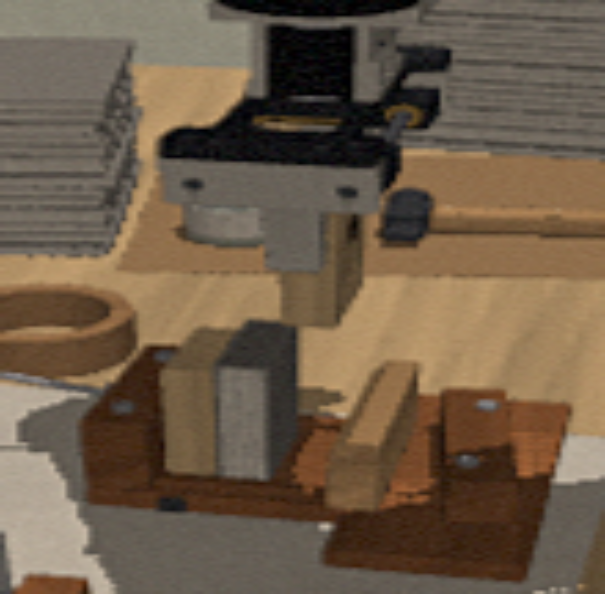

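Request:
step_arm:
  commands:
    - [[-0.6,0,35],0]
    - [[0,0,30],0]
    - [[0,0,10],0]
    - [[0,0,10],0]
    - [[0,0,10],0]
    - [[0,0,0],0]

```text
time_s: 24.72
tcp_pos: [0.5425, 0.0543, 0.1043]
eef_rot: [-180.0, -0.0, 178.1]
contact_force: [0.6, -0.0, -1.5]
gripper_width: 0.0637
```

Request:
step_arm:
  commands:
    - [[0,0,8],0]
    - [[0,0,8],0]
    - [[0,0,8],0]
    - [[0,0,6],0]
    - [[0,0,4],0]
    - [[0,0,0],0]

```text
time_s: 25.48
tcp_pos: [0.5426, 0.0543, 0.0702]
eef_rot: [-180.0, -0.0, 178.1]
contact_force: [-1.8, -0.7, -1.1]
gripper_width: 0.0637
```

Request:
step_arm:
  commands:
    - [[0,0,2],0]
    - [[0,0,2],0]
    - [[0,0,0],0]

```text
time_s: 25.85
tcp_pos: [0.5426, 0.0544, 0.0665]
eef_rot: [-180.0, -0.0, 178.1]
contact_force: [-0.3, 0.5, -0.3]
gripper_width: 0.0639
```

Request:
step_arm:
  commands:
    - [[0,0,0],0]
    - [[0,0,0],0]
    - [[0,0,0],0]
  gripper: 0

```text
time_s: 26.22
tcp_pos: [0.5428, 0.0545, 0.0667]
eef_rot: [180.0, 0.0, 178.1]
contact_force: [-1.0, 0.9, 0.9]
gripper_width: 0.0858
```

Request:
step_arm:
  commands:
    - [[0,0,-10],0]
    - [[0,0,-35],0]
    - [[0,0,-45],0]
    - [[0,0,-40],0]
    - [[0,0,0],0]
    - [[0,0,0],0]

```text
time_s: 26.98
tcp_pos: [0.5424, 0.0544, 0.1967]
eef_rot: [180.0, 0.0, 178.1]
contact_force: [-0.8, -0.5, -0.3]
gripper_width: 0.0876
```

Run:
```python
from h import *
W=np.load('top0.npy');img=cv2.imread('pics/top0.png')
c=cap('top','t12.png'); W=cloud(c); cap('side','s12.png'); cv2.imwrite('pics/s12c.png',cv2.resize(cv2.imread('pics/s12.png')[140:270,200:310],None,fx=5.5,fy=4.5))
# wedge
w=W[180:285,70:140]; m=(w[...,2]>.024)&(w[...,2]<.045); p=w[m]; print(len(p))
R=cv2.minAreaRect((p[:,:2]*1000).astype(np.float32)); print(R)
h=cv2.convexHull((p[:,:2]*1000).astype(np.float32)); q=cv2.approxPolyDP(h,6,True)[:,0]; print(np.round(q,1))
# straightness: fit edges along the length
cen=p[:,:2].mean(0)*1000; u,s,v=np.linalg.svd(p[:,:2]*1000-cen); ax=v[0]; 
if ax[0]<0: ax=-ax
n=np.array([-ax[1],ax[0]]); a=(p[:,:2]*1000-cen)@ax; b=(p[:,:2]*1000-cen)@n
print('axis',np.degrees(np.arctan2(ax[1],ax[0])),cen,'a range',np.percentile(a,[0,.5,99.5,100]))
L=[];U=[]
for t in np.arange(-80,86,10):
    k=abs(a-t)<4; L.append((t,b[k].min()));U.append((t,b[k].max()))
for E in (L,U): E=np.array(E); k=np.polyfit(E[:,0],E[:,1],1); print('slope',k,np.degrees(np.arctan(k[0])),np.std(E[:,1]-np.polyval(k,E[:,0])))
```

```text
3
((467.99847412109375, 320.4825134277344), (14.012360572814941, 0.33711886405944824), 20.028961181640625)
[[461.4 318.2]
 [474.5 323. ]]
axis 19.58684262066977 [469.13086834 320.95511987] a range [-8.23263576 -8.12577617  5.7460526   5.7793125 ]Traceback (most recent call last):
  File "<stdin>", line 15, in <module>
    return umr_minimum(a, axis, None, out, keepdims, initial, where)
ValueError: zero-size array to reduction operation minimum which has no identity
```

View pics/s12c.png

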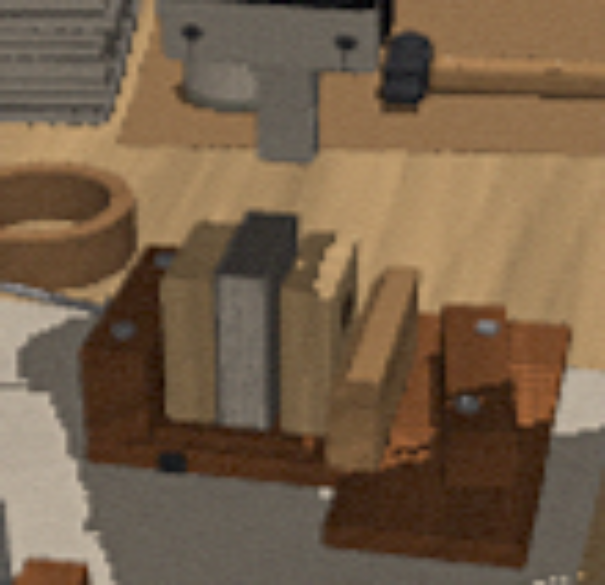

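View pics/t12.png

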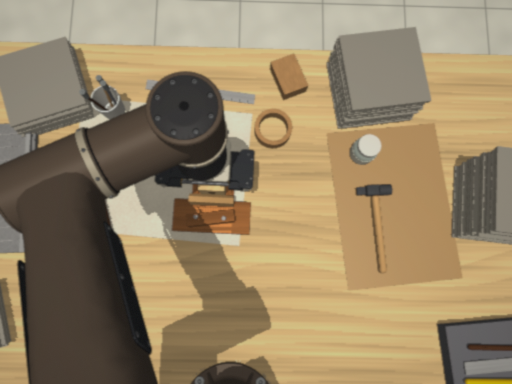

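Run:
```python
from h import *
W=np.load('top0.npy')
w=W[180:285,70:140]; m=(w[...,2]>.026)&(w[...,2]<.045); p=w[m][:,:2]*1000; print(len(p))
cen=p.mean(0); u,s,v=np.linalg.svd(p-cen); ax=v[0]
if ax[0]<0: ax=-ax
n=np.array([-ax[1],ax[0]]); a=(p-cen)@ax; b=(p-cen)@n
print('axis',np.degrees(np.arctan2(ax[1],ax[0])),cen,'a range',np.percentile(a,[0,.5,99.5,100]))
L=[];U=[]
for t in np.arange(-80,86,10):
    k=abs(a-t)<5; L.append((t,b[k].min()));U.append((t,b[k].max()))
for E in (L,U): E=np.array(E); k=np.polyfit(E[:,0],E[:,1],1); print('slope',k,np.degrees(np.arctan(k[0])),np.std(E[:,1]-np.polyval(k,E[:,0])))
a0=cv2.imread('pics/side0.png')[290:360,230:360].astype(int);a1=cv2.imread('pics/s12.png')[290:360,230:360].astype(int)
print('side diff',np.abs(a0-a1).mean())
```

```text
890
axis 22.111374885362736 [441.79266346 327.2122736 ] a range [-111.51218587 -109.38756925   79.5335602    80.75593254]
slope [ -0.08131622 -14.29464514] -4.648847366887983 0.38579423174240873
slope [ 0.08295597 15.49764574] 4.742168683179768 0.4609902165132923
side diff 7.722527472527473
```

Run:
```python
from h import *
goto(462.8,336.5,80,22.2)
```

```text
at [542.   54.2 195.7] rot [-1.7997e+02 -9.0000e-02  1.7809e+02] j6 -118.2 t 27.07 F [ 0.5  0.  -0.3] w 87.3
twist -24.11  shift x -33.3 y 291.3 z 115.7 (final axes)
```

Request:
step_arm:
  commands:
    - [[0,0,0],-8]
    - [[0,0,0],-8]
    - [[0,0,0],-8.1]
    - [[-4.2,36.4,0],0]
    - [[-4.2,36.4,0],0]
    - [[-4.2,36.4,0],0]
    - [[-4.2,36.4,0],0]
    - [[-4.2,36.4,0],0]
    - [[-4.2,36.4,0],0]
    - [[-4.1,36.4,0],0]
    - [[-4,36.5,0],0]
    - [[0,0,40],0]
    - [[0,0,40],0]
    - [[0,0,30],0]
    - [[0,0,0],0]

```text
time_s: 28.95
tcp_pos: [0.462, 0.3348, 0.0834]
eef_rot: [-179.8, -0.3, -157.8]
contact_force: [-0.2, -0.3, 0.8]
gripper_width: 0.0876
```

Run:
```python
from h import *
goto(462.8,336.5,6,22.2)
cap('side','s13.png');cap('top','t13.png')
```

```text
at [462.  334.8  83.4] rot [-179.8    -0.34 -157.82] j6 -123.4 t 28.95 F [-0.2 -0.3  0.8] w 87.6
twist -0.02  shift x -1.4 y 1.3 z 77.4 (final axes)
```

View pics/s13.png

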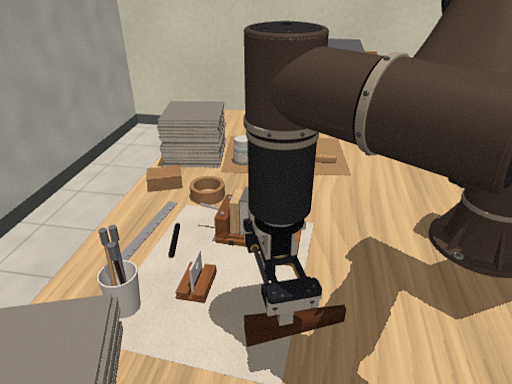

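Request:
step_arm:
  commands:
    - [[0,0,30],0]
    - [[0,0,25],0]
    - [[0,0,15],0]
    - [[0,0,6],0]
    - [[0,0,0],0]

```text
time_s: 29.68
tcp_pos: [0.4638, 0.337, 0.011]
eef_rot: [180.0, 0.0, -157.8]
contact_force: [0.5, 0.1, 0.8]
gripper_width: 0.0876
```

Request:
step_arm:
  commands:
    - [[0,0,0],0]
    - [[0,0,0],0]
    - [[0,0,0],0]
    - [[0,0,0],0]
    - [[0,0,0],0]
    - [[0,0,0],0]
    - [[0,0,0],0]
  gripper: 1
  grip_force: 40

```text
time_s: 30.55
tcp_pos: [0.4635, 0.3368, 0.0106]
eef_rot: [180.0, 0.0, -157.8]
contact_force: [-0.6, 0.6, -0.2]
gripper_width: 0.034
```

Run:
```python
from h import *
goto(462.8,336.5,6,22.2)
```

```text
at [463.5 336.8  10.6] rot [ 1.7999e+02  1.0000e-02 -1.5780e+02] j6 -123.4 t 30.55 F [-0.6  0.6 -0.2] w 34.0
twist 0.00  shift x 0.8 y -0.0 z 4.6 (final axes)
```

Request:
step_arm:
  commands:
    - [[0,0,-20],0]
    - [[0,0,-40],0]
    - [[0,0,-40],0]
    - [[0,0,0],-9]
    - [[0,0,0],-9]
    - [[0,0,0],-9]
    - [[0,0,0],-9]
    - [[0,0,0],-9]
    - [[0,0,0],-9]
    - [[0,0,0],-9]
    - [[0,0,0],-7.6]
    - [[0,0,0],0]

```text
time_s: 32.05
tcp_pos: [0.4633, 0.3365, 0.1103]
eef_rot: [180.0, -0.0, -87.3]
contact_force: [0.1, -0.0, -1.3]
gripper_width: 0.0337
```

Run:
```python
from h import *
goto(494.6,214.9,110,92.8)
cap('side','s14.png');cap('top','t14.png')
```

```text
at [463.3 336.5 110.3] rot [ 1.7998e+02 -2.0000e-02 -8.7260e+01] j6 -52.8 t 32.05 F [ 0.1 -0.  -1.3] w 33.7
twist -0.06  shift x 123.0 y -25.3 z 0.3 (final axes)
```

View pics/s14.png

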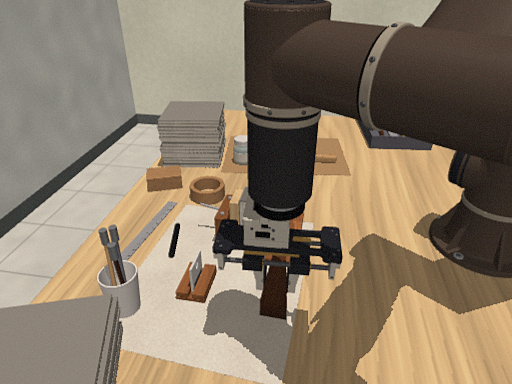

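View pics/t14.png

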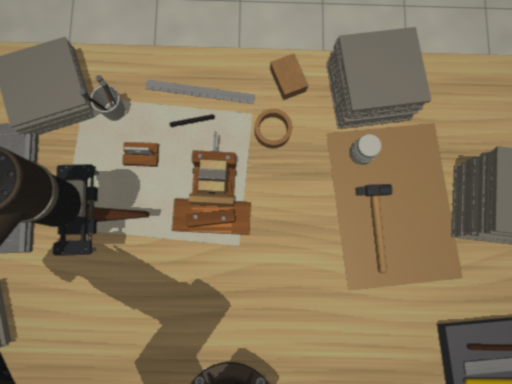

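Run:
```python
from h import *
c=cap('top'); W=cloud(c)
PO=np.array([.536,.0546])
d=W[...,:2]-PO; an=np.radians(PY); X=(d@[np.cos(an),np.sin(an)])*1000; Y=(d@[-np.sin(an),np.cos(an)])*1000; Z=W[...,2]*1000
m=(abs(Y)<45)&(X>-8)&(X<75)&(Z<125)&(Z>98); print('pieces',m.sum(),cv2.minAreaRect(np.stack([X[m],Y[m]],1).astype(np.float32)))
for n,lo,hi,x0,x1 in (('jaw',71,82,-50,-5),('fix',71,82,60,110),('heel',47,60,-95,-35)):
    m=(abs(Y)<70)&(X>x0)&(X<x1)&(Z<hi)&(Z>lo)&((abs(Y)>15)|(n!='fix')); print(n,m.sum(),cv2.minAreaRect(np.stack([X[m],Y[m]],1).astype(np.float32)))
    for yc in (-40,40):
        s=m&(abs(Y-yc)<8); print(yc, X[s].min(),X[s].max())
# wedge tip: strip points z 0.105..0.14, y between press 170.. 
m=(Y>120)&(Y<230)&(X>-120)&(X<0)&(Z>110)&(Z<145); P=np.stack([X[m],Y[m]],1); print('wedge',m.sum(),np.median(Z[m]),P.min(0),P.max(0))
L=[];U=[]
for t in np.arange(P[:,1].min()+6,P[:,1].max()-5,8):
    k=abs(P[:,1]-t)<4
    if k.sum()>3: L.append((t,P[k,0].min()));U.append((t,P[k,0].max()))
for E in (L,U):
    E=np.array(E); k=np.polyfit(E[:,0],E[:,1],1); print(k,np.degrees(np.arctan(k[0])),np.round(E,1).tolist())
p=r.get_state()['tcp_pos'][:2]-PO; print('tcp press',p@[np.cos(an),np.sin(an)]*1000,p@[-np.sin(an),np.cos(an)]*1000)
```

```text
pieces 801 ((31.777809143066406, -1.4564170837402344), (64.32780456542969, 76.227783203125), 89.95110321044922)
jaw 323 ((-18.093982696533203, 0.5506019592285156), (109.17118835449219, 25.68838119506836), 89.80879211425781)
-40 -30.91880862366606 -12.01686238015695
40 -30.199690941212086 -14.146127129040023
fix 331 ((82.71998596191406, 0.036312103271484375), (109.26908874511719, 36.63666534423828), 88.36170959472656)
-40 63.4351100686356 100.00540390209608
40 69.88406788586396 99.0913288467695
heel 576 ((-65.59514617919922, 0.5796585083007812), (30.349346160888672, 119.90702819824219), 9.483858108520508)
-40 -75.02925344897719 -44.18456454835846
40 -87.17752685280146 -56.028697480916804
wedge 365 134.39873004979842 [-89.78366853 141.37748155] [-64.5746508  229.90462907]
[ -0.13948101 -58.03442157] -7.940444276916169 [[147.4, -78.3], [155.4, -80.0], [163.4, -80.9], [171.4, -82.0], [179.4, -83.1], [187.4, -84.3], [195.4, -85.1], [203.4, -86.2], [211.4, -87.6], [219.4, -88.6]]
[ 2.51856801e-02 -7.04487551e+01] 1.4427281757080992 [[147.4, -67.5], [155.4, -65.9], [163.4, -65.8], [171.4, -66.5], [179.4, -66.4], [187.4, -64.9], [195.4, -65.3], [203.4, -65.4], [211.4, -66.0], [219.4, -64.6]]
tcp press -81.90504259704205 279.43317531364977
```

```bash
sed -i 's/PO=np.array(\[.5370,.0546\])/PO=np.array([.5360,.0546])/' h.py
python3 - <<'E'
from h import *
a=p2w(-49,165)*1000
goto(*a,110,-87.26+1.4)
print(p2w(-49,98)-p2w(-49,165))
E
```

```text
at [463.4 336.6 110.5] rot [ 1.7999e+02 -1.0000e-02 -8.7360e+01] j6 -52.9 t 32.2 F [-0.  -0.5 -1.5] w 34.1
twist -1.50  shift x 117.3 y -20.7 z 0.5 (final axes)
[-0.0022214  -0.06696316]
```

Request:
step_arm:
  commands:
    - [[0,0,0],-1.5]
    - [[29.3,-5.2,0],0]
    - [[29.3,-5.2,0],0]
    - [[29.3,-5.2,0],0]
    - [[29.4,-5.1,0],0]
    - [[0,0,0],0]
    - [[0,0,25],0]
    - [[0,0,25],0]
    - [[0,0,15],0]
    - [[0,0,0],0]
    - [[0,0,0],0]

```text
time_s: 33.58
tcp_pos: [0.4931, 0.2218, 0.0461]
eef_rot: [-180.0, 0.0, -85.7]
contact_force: [-1.3, 0.7, -0.1]
gripper_width: 0.0337
```

Run:
```python
from h import *
a=p2w(-49,165)*1000
goto(*a,28,-85.86)
c=cap('top','t15.png'); W=cloud(c); cap('side','s15.png')
d=W[...,:2]-PO; an=np.radians(PY); X=(d@[np.cos(an),np.sin(an)])*1000; Y=(d@[-np.sin(an),np.cos(an)])*1000; Z=W[...,2]*1000
m=(Y>15)&(Y<130)&(X>-75)&(X<-15)&(Z>56)&(Z<66); P=np.stack([X[m],Y[m]],1); print('wedge',m.sum(),P.min(0),P.max(0))
```

```text
at [493.1 221.8  46.1] rot [-1.7997e+02  3.0000e-02 -8.5690e+01] j6 -40.7 t 33.58 F [-1.3  0.7 -0.1] w 33.7
twist 0.17  shift x 0.6 y 0.7 z 18.1 (final axes)
wedge 24 [-71.84966271  16.2856156 ] [-30.95003556 122.71228563]
```

View pics/t15.png

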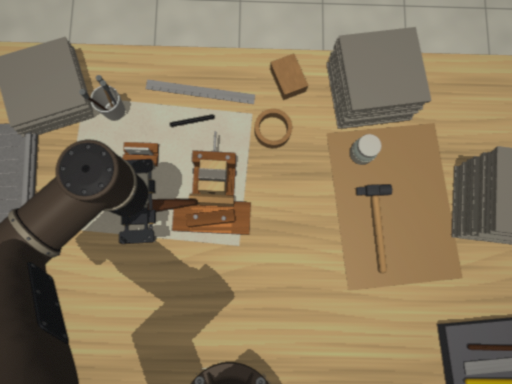

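View pics/s15.png

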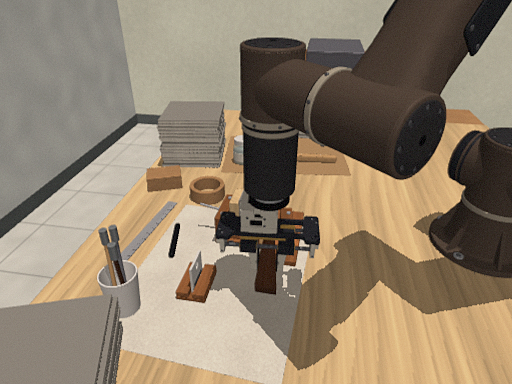

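Run:
```python
from h import *
c=cap('top'); W=cloud(c)
d=W[...,:2]-PO; an=np.radians(PY); X=(d@[np.cos(an),np.sin(an)])*1000; Y=(d@[-np.sin(an),np.cos(an)])*1000; Z=W[...,2]*1000
m=(Y>15)&(Y<130)&(X>-75)&(X<-33)&(Z>64)&(Z<80); P=np.stack([X[m],Y[m]],1); print('wedge',m.sum(),P.min(0),P.max(0))
for t in range(30,125,8):
    k=abs(P[:,1]-t)<4
    if k.sum()>2: print(t,P[k,0].min().round(1),P[k,0].max().round(1))
cv2.imwrite('pics/t16c.png',cv2.resize(cv2.cvtColor(c['img'],cv2.COLOR_RGB2BGR)[140:250,110:260],None,fx=5,fy=5))
```

```text
wedge 30 [-56.10776942  43.37877566] [-40.3748728  129.23435514]
62 -43.7 -43.2
86 -49.0 -47.6
94 -50.1 -49.0
102 -52.0 -50.5
110 -53.0 -52.5
118 -54.9 -53.2
```

View pics/t16c.png

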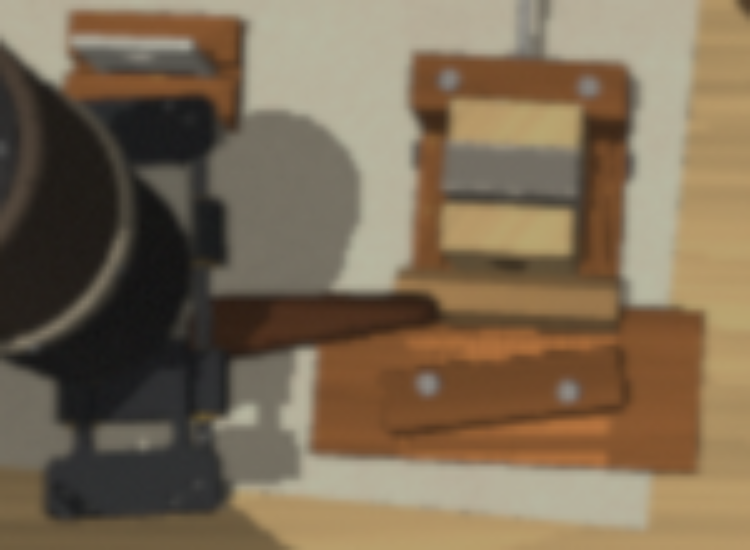

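Run:
```python
from h import *
c=cap('top'); W=cloud(c)
d=W[...,:2]-PO; an=np.radians(PY); X=(d@[np.cos(an),np.sin(an)])*1000; Y=(d@[-np.sin(an),np.cos(an)])*1000; Z=W[...,2]*1000
# pixels of the wedge: u 155..196, rows
for u in range(154,204,5):
    k=[(v,round(X[v,u]),round(Y[v,u]),round(Z[v,u])) for v in range(196,213,2)]
    print(u,k)
```

```text
154 [(196, -11, 154, 0), (198, -17, 153, 0), (200, -33, 137, 81), (202, -38, 136, 82), (204, -44, 135, 86), (206, -48, 135, 80), (208, -53, 134, 83), (210, -65, 123, 140), (212, -69, 122, 139)]
159 [(196, -11, 140, 5), (198, -16, 140, 1), (200, -33, 123, 86), (202, -38, 123, 87), (204, -43, 122, 88), (206, -48, 122, 87), (208, -53, 122, 85), (210, -56, 124, 70), (212, -53, 137, 2)]
164 [(196, -10, 127, 3), (198, -15, 127, -1), (200, -34, 110, 95), (202, -39, 110, 94), (204, -43, 110, 92), (206, -48, 109, 92), (208, -52, 109, 88), (210, -54, 114, 60), (212, -52, 125, -2)]
169 [(196, -10, 114, 2), (198, -15, 114, 3), (200, -33, 98, 94), (202, -38, 97, 96), (204, -44, 96, 101), (206, -48, 96, 97), (208, -51, 99, 78), (210, -46, 111, 2), (212, -52, 111, 3)]
174 [(196, -9, 101, 4), (198, -16, 99, 16), (200, -34, 85, 102), (202, -38, 85, 100), (204, -43, 85, 98), (206, -47, 84, 97), (208, -48, 89, 65), (210, -47, 96, 14), (212, -53, 95, 20)]
179 [(196, -8, 88, 0), (198, -16, 85, 19), (200, -33, 72, 105), (202, -38, 72, 104), (204, -43, 72, 102), (206, -46, 74, 88), (208, -42, 83, 20), (210, -46, 84, 14), (212, -52, 83, 17)]
184 [(196, -8, 75, 4), (198, -28, 60, 109), (200, -34, 60, 111), (202, -38, 60, 105), (204, -42, 60, 105), (206, -44, 62, 82), (208, -41, 71, 14), (210, -46, 70, 18), (212, -51, 70, 17)]
189 [(196, -18, 53, 78), (198, -28, 48, 112), (200, -33, 48, 111), (202, -38, 47, 115), (204, -41, 48, 100), (206, -35, 58, 18), (208, -40, 58, 16), (210, -46, 57, 18), (212, -50, 57, 15)]
194 [(196, -17, 41, 73), (198, -23, 40, 78), (200, -31, 37, 101), (202, -36, 37, 101), (204, -39, 37, 92), (206, -35, 45, 18), (208, -40, 45, 17), (210, -45, 44, 22), (212, -50, 44, 17)]
199 [(196, -16, 28, 75), (198, -22, 28, 79), (200, -27, 27, 77), (202, -31, 28, 69), (204, -30, 31, 30), (206, -34, 32, 17), (208, -39, 32, 15), (210, -44, 31, 19), (212, -49, 31, 16)]
```

The wedge has pitched nose-up by about 19° because its thin end landed on the sliding jaw's top at about (195,200). I'll back off, set it down flat on the table and regrasp.

Request:
step_arm:
  commands:
    - [[0,0,-20],0]
    - [[-30,0,-20],0]
    - [[-40,0,0],0]
    - [[-45,0,0],0]
    - [[0,0,20],0]
    - [[0,0,15],0]
    - [[0,0,10],0]
    - [[0,0,0],0]

```text
time_s: 34.78
tcp_pos: [0.4841, 0.3349, 0.0398]
eef_rot: [179.9, -0.1, -85.7]
contact_force: [0.2, 0.3, -0.9]
gripper_width: 0.0334
```

Request:
step_arm:
  commands:
    - [[0,0,5],0]
    - [[0,0,5],0]
    - [[0,0,5],0]
    - [[0,0,0],0]

```text
time_s: 35.28
tcp_pos: [0.4841, 0.3357, 0.0251]
eef_rot: [180.0, -0.0, -85.7]
contact_force: [-0.1, 0.1, -1.7]
gripper_width: 0.0339
```

Request:
step_arm:
  commands:
    - [[0,0,3],0]
    - [[0,0,3],0]
    - [[0,0,3],0]
    - [[0,0,0],0]

```text
time_s: 35.78
tcp_pos: [0.4849, 0.3345, 0.0178]
eef_rot: [-180.0, -0.1, -85.7]
contact_force: [0.9, -8.6, 12.1]
gripper_width: 0.0338
```

Request:
step_arm:
  commands:
    - [[0,0,2],0]
    - [[0,0,2],0]
    - [[0,0,0],0]

```text
time_s: 36.15
tcp_pos: [0.4849, 0.3343, 0.0139]
eef_rot: [-180.0, -0.1, -85.7]
contact_force: [0.8, -10.6, 11.8]
gripper_width: 0.0335
```

Run:
```python
from h import *
c=cap('top','t17.png');cap('side','s17.png'); W=cloud(c)
d=W[...,:2]-PO; an=np.radians(PY); X=(d@[np.cos(an),np.sin(an)])*1000; Y=(d@[-np.sin(an),np.cos(an)])*1000; Z=W[...,2]*1000
m=(Y>115)&(Y<250)&(X>-100)&(X<-20)&(Z>22)&(Z<90)
for t in range(130,245,10):
    k=m&(abs(Y-t)<5)
    if k.sum()>3: print(t,k.sum(),np.median(Z[k]).round(1),X[k].min().round(1),X[k].max().round(1))
goto(484,336,10,0)
```

```text
140 19 39.1 -48.8 -37.8
150 27 53.5 -51.4 -39.7
160 28 52.7 -53.1 -40.2
170 30 50.7 -55.2 -40.3
180 33 50.8 -56.9 -40.8
190 35 49.8 -59.4 -41.4
200 37 49.2 -60.8 -41.5
210 43 47.5 -63.2 -39.5
220 42 46.0 -64.8 -40.0
230 48 45.4 -97.9 -40.2
240 54 45.2 -93.0 -25.4
at [484.9 334.3  13.9] rot [-1.7998e+02 -1.0000e-01 -8.5700e+01] j6 -49.4 t 36.25 F [  1.  -10.3  12.1] w 33.6
twist -85.70  shift x -0.9 y -1.7 z 3.9 (final axes)
```

Request:
step_arm:
  commands:
    - [[0,0,2],0]
    - [[0,0,2],0]
    - [[0,0,0],0]

```text
time_s: 36.62
tcp_pos: [0.4848, 0.3343, 0.0097]
eef_rot: [-180.0, -0.1, -85.7]
contact_force: [1.0, -9.3, 12.0]
gripper_width: 0.0336
```

Request:
step_arm:
  commands:
    - [[0,0,0],0]
    - [[0,0,0],0]
    - [[0,0,0],0]
    - [[0,0,0],0]
  gripper: 0.4

```text
time_s: 37.12
tcp_pos: [0.4842, 0.3362, 0.0084]
eef_rot: [180.0, 0.0, -85.7]
contact_force: [-0.8, 1.0, 1.4]
gripper_width: 0.0524
```

```bash
cat > wm.py <<'E'
from h import *
def wedge(c,y0,y1,x0=-110,x1=-15,zl=26,zh=46):
    W=cloud(c)
    d=W[...,:2]-PO; an=np.radians(PY); X=(d@[np.cos(an),np.sin(an)])*1000; Y=(d@[-np.sin(an),np.cos(an)])*1000; Z=W[...,2]*1000
    m=(Y>y0)&(Y<y1)&(X>x0)&(X<x1)&(Z>zl)&(Z<zh); P=np.stack([X[m],Y[m]],1); ymin=P[:,1].min()
    L=[];U=[]
    for t in np.arange(ymin+8,y1-4,8):
        k=abs(P[:,1]-t)<4
        if k.sum()>5: L.append((t,P[k,0].min()));U.append((t,P[k,0].max()))
    L=np.array(L);U=np.array(U); kl=np.polyfit(L[:,0],L[:,1],1);ku=np.polyfit(U[:,0],U[:,1],1)
    print('n',len(P),'tipY',ymin.round(1),'straight ang',np.degrees(np.arctan(ku[0])).round(2),'slope ang',np.degrees(np.arctan(kl[0])).round(2),'straight X',U[:,1].round(1).tolist())
    k=np.argsort(P[:,1]); print('z near tip / far',np.median(Z[m][k[:60]]),np.median(Z[m][k[-60:]]))
E
python3 - <<'E'
from wm import *
c=cap('top','t18.png'); wedge(c,115,222)
goto(484,336,10,0)
a=p2w(0,0); p=r.get_state()['tcp_pos'][:2]-PO; an=np.radians(PY); print(p@[np.cos(an),np.sin(an)]*1000,p@[-np.sin(an),np.cos(an)]*1000)
E
```

```text
n 238 tipY 141.7 straight ang -0.0 slope ang -10.95 straight X [-39.9, -39.9, -40.8, -40.9, -41.7, -39.4, -40.1, -40.1, -40.5]
z near tip / far 35.758881165855904 36.228575939587394
at [484.2 336.1   8.4] rot [179.99  -0.   -85.69] j6 -49.4 t 37.17 F [-0.5 -0.4 -0.1] w 52.6
twist -85.69  shift x -0.2 y 0.1 z -1.6 (final axes)
-61.088813133957345 279.6144611301164
```

View pics/t18.png

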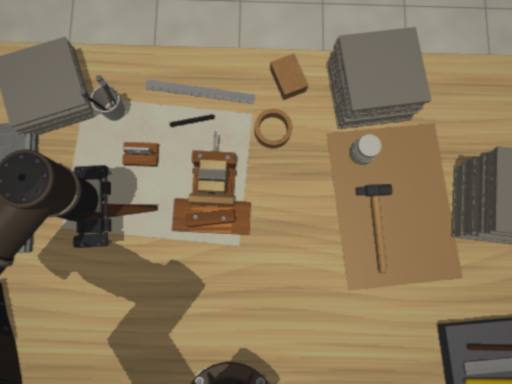

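Request:
step_arm:
  commands:
    - [[0,0,0],0]
    - [[0,0,0],0]
    - [[0,0,0],0]
    - [[0,0,0],0]
    - [[0,0,0],0]
  gripper: 1
  grip_force: 55

```text
time_s: 37.8
tcp_pos: [0.4843, 0.336, 0.0085]
eef_rot: [180.0, 0.0, -85.7]
contact_force: [-0.9, -0.3, -1.1]
gripper_width: 0.0343
```

Request:
step_arm:
  commands:
    - [[0,0,-8],0]
    - [[0,0,-12],0]
    - [[0,0,0],0]
    - [[0,0,0],0]

```text
time_s: 38.3
tcp_pos: [0.4843, 0.336, 0.0288]
eef_rot: [-180.0, 0.0, -85.7]
contact_force: [0.3, -0.2, -1.3]
gripper_width: 0.0336
```

Run:
```python
from wm import *
c=cap('top'); wedge(c,115,222,zl=44,zh=70)
goto(484,336,10,0)
p=r.get_state()['tcp_pos'][:2]-PO; an=np.radians(PY); print(p@[np.cos(an),np.sin(an)]*1000,p@[-np.sin(an),np.cos(an)]*1000)
```

```text
n 250 tipY 141.7 straight ang 0.06 slope ang -11.4 straight X [-40.1, -39.6, -41.0, -41.3, -38.8, -39.4, -39.7, -40.2, -40.7]
z near tip / far 55.32376502819547 55.485625892692795
at [484.1 335.8  28.6] rot [179.99   0.   -85.7 ] j6 -49.4 t 38.35 F [-0.8 -1.2 -1.3] w 33.7
twist -85.70  shift x -0.1 y -0.2 z 18.6 (final axes)
-61.14878137428881 279.3693808467637
```

Request:
step_arm:
  commands:
    - [[0,0,0],0.7]
    - [[22,-0.2,0],0]
    - [[22,-0.2,0],0]
    - [[22.4,-0.2,0],0]
    - [[0,0,3],0]
    - [[0,0,0],0]
    - [[0,0,0],0]

```text
time_s: 39.22
tcp_pos: [0.4892, 0.2701, 0.0256]
eef_rot: [-180.0, 0.0, -86.4]
contact_force: [0.5, 0.4, -0.3]
gripper_width: 0.0337
```

Run:
```python
from wm import *
c=cap('top','t19.png'); wedge(c,62,160,zl=40,zh=70,x1=-22)
goto(484,336,10,0)
p=r.get_state()['tcp_pos'][:2]-PO; an=np.radians(PY); print(p@[np.cos(an),np.sin(an)]*1000,p@[-np.sin(an),np.cos(an)]*1000)
W=cloud(c); d=W[...,:2]-PO; X=(d@[np.cos(an),np.sin(an)])*1000; Y=(d@[-np.sin(an),np.cos(an)])*1000; Z=W[...,2]*1000
for yc in (-40,-20,0,20,40):
  s=(abs(Y-yc)<5)&(Z>70)&(Z<82)&(X<-5)&(X>-60); print('jaw',yc,X[s].min())
cv2.imwrite('pics/t19c.png',cv2.resize(cv2.cvtColor(c['img'],cv2.COLOR_RGB2BGR)[140:250,110:260],None,fx=5,fy=5))
```

```text
n 266 tipY 76.1 straight ang -0.52 slope ang -10.33 straight X [-33.3, -33.8, -34.4, -34.8, -35.1, -35.7, -33.6, -34.0, -34.4]
z near tip / far 51.835288517735556 52.3310793198597
at [489.2 270.1  25.6] rot [-1.7999e+02  1.0000e-02 -8.6380e+01] j6 -45.4 t 39.27 F [-0.8  0.6 -0.7] w 34.0
twist -86.38  shift x -5.2 y -65.9 z 15.6 (final axes)
-53.92157643723706 213.85088194475335
jaw -40 -30.573464019262307
jaw -20 -31.02655231508018
jaw 0 -29.957393851715306
jaw 20 -30.65363614787286
jaw 40 -30.199666620612177
```

View pics/t19c.png

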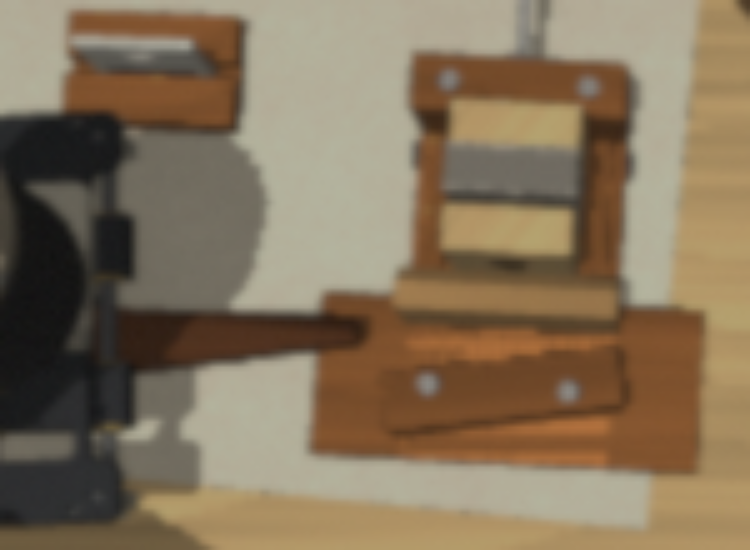

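Request:
step_arm:
  commands:
    - [[14.1,1.36,0],0]
    - [[14.1,1.36,0],0]
    - [[14.1,1.36,0],0]
    - [[14.1,1.36,0],0]
    - [[0,0,0],0]

```text
time_s: 39.9
tcp_pos: [0.487, 0.2117, 0.0256]
eef_rot: [180.0, -0.0, -86.5]
contact_force: [0.6, 0.0, -0.8]
gripper_width: 0.0338
```

Request:
step_arm:
  commands:
    - [[14.1,1.36,0],0]
    - [[14.1,1.36,0],0]
    - [[0,0,0],0]

```text
time_s: 40.28
tcp_pos: [0.4859, 0.1835, 0.0255]
eef_rot: [180.0, -0.0, -86.5]
contact_force: [0.3, -0.2, -1.2]
gripper_width: 0.034
```

Run:
```python
from wm import *
c=cap('top','t20.png');
an=np.radians(PY); p=r.get_state()['tcp_pos'][:2]-PO; print(p@[np.cos(an),np.sin(an)]*1000,p@[-np.sin(an),np.cos(an)]*1000)
W=cloud(c); d=W[...,:2]-PO; X=(d@[np.cos(an),np.sin(an)])*1000; Y=(d@[-np.sin(an),np.cos(an)])*1000; Z=W[...,2]*1000
for yc in (-40,-20,0,20,40):
  s=(abs(Y-yc)<5)&(Z>70)&(Z<82)&(X<-5)&(X>-60); print('jaw',yc,X[s].min())
  s=(abs(Y-yc)<4)&(Z>42)&(Z<58)&(X<-30)&(X>-90); print('row',sorted(np.round(X[s]).astype(int).tolist()))
cv2.imwrite('pics/t20c.png',cv2.resize(cv2.cvtColor(c['img'],cv2.COLOR_RGB2BGR)[140:250,110:260],None,fx=5,fy=5))
```

```text
-54.020952425914494 127.82614077250312
jaw -40 -30.35388690371185
row [-73, -73, -73, -70, -70, -70, -68, -68, -67, -65, -65, -65, -63, -62, -62, -60, -60, -60, -58, -57, -57, -55, -55, -55, -52, -52, -52, -50, -50, -49, -47, -47, -47, -45, -45, -45, -30, -30, -30]
jaw -20 -30.721113192812652
row [-76, -76, -76, -76, -74, -74, -74, -74, -72, -71, -71, -69, -69, -68, -66, -66, -66, -64, -63, -63, -62, -61, -61, -58, -58, -58, -56, -56, -56, -54, -54, -54, -51, -51, -51, -48, -48, -48, -31, -31]
jaw 0 -30.24451247706554
row [-80, -80, -79, -79, -78, -77, -77, -77, -75, -75, -74, -74, -72, -72, -72, -72, -70, -70, -70, -70, -67, -67, -67, -65, -65, -64, -63, -62, -61, -59, -59, -59, -57, -57, -57, -55, -54, -54, -52, -52, -52, -47, -46, -46, -44, -44, -44, -42, -42, -41, -40, -39, -39, -39, -37, -37, -37, -36, -35, -34, -34, -34, -31, -30, -30]
jaw 20 -30.62765610323203
row [-84, -83, -83, -81, -81, -80, -79, -78, -78, -78, -76, -76, -76, -74, -73, -73, -73, -71, -71, -70, -69, -68, -68, -66, -66, -66, -64, -63, -63, -61, -61, -61, -58, -58, -58, -56, -55, -55, -50, -50, -49, -48, -48, -48, -46, -46, -45, -45, -43, -43, -43, -43, -41, -40, -40, -40, -38, -38, -38, -38, -35, -35, -35, -31, -31]
jaw 40 -30.321711467360828
row [-87, -87, -86, -84, -84, -82, -82, -82, -80, -79, -79, -77, -77, -77, -77, -75, -74, -74, -74, -72, -72, -72, -71, -70, -69, -69, -67, -67, -65, -64, -64, -62, -62, -62, -59, -59, -59, -54, -53, -52, -52, -51, -49, -49, -49, -47, -47, -46, -46, -44, -44, -44, -43, -42, -41, -41, -41, -40, -39, -38, -36, -36, -36, -31, -31, -30]
```

View pics/t20c.png

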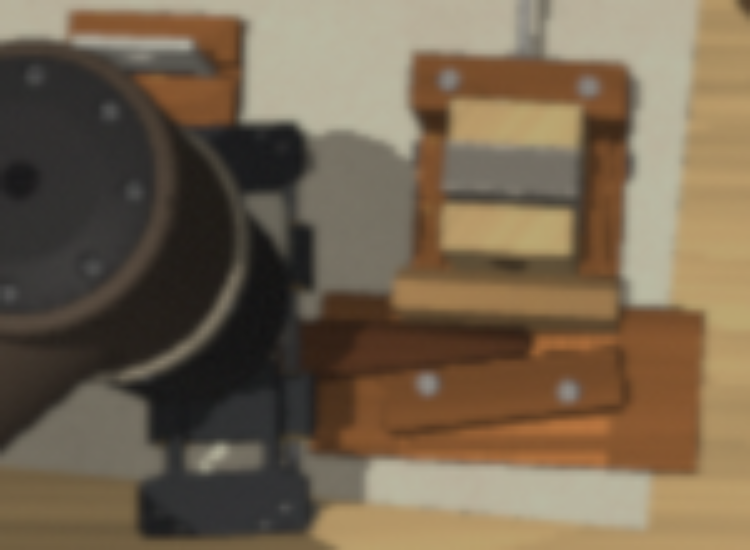

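Request:
step_arm:
  commands:
    - [[8.7,0.1,0],0]
    - [[8.7,0.1,0],0]
    - [[8.7,0.1,0],0]
    - [[0,0,0],0]

```text
time_s: 40.83
tcp_pos: [0.4875, 0.1579, 0.0255]
eef_rot: [180.0, -0.0, -86.5]
contact_force: [-0.0, 0.2, 0.4]
gripper_width: 0.0338
```

Request:
step_arm:
  commands:
    - [[0,0,1],0]
    - [[0,0,0.8],0]
    - [[0,0,0],0]

```text
time_s: 41.2
tcp_pos: [0.4876, 0.1589, 0.0237]
eef_rot: [180.0, -0.0, -86.4]
contact_force: [-0.0, 0.4, -0.2]
gripper_width: 0.0337
```

Request:
step_arm:
  commands:
    - [[0,0,0],0]
    - [[0,0,0],0]
    - [[0,0,0],0]
  gripper: 0.3

```text
time_s: 41.58
tcp_pos: [0.4876, 0.1587, 0.0238]
eef_rot: [-180.0, 0.0, -86.4]
contact_force: [-0.2, 1.1, -0.2]
gripper_width: 0.0575
```

Run:
```python
from wm import *
c=cap('top','t21.png'); cap('side','s21.png')
cv2.imwrite('pics/t21c.png',cv2.resize(cv2.cvtColor(c['img'],cv2.COLOR_RGB2BGR)[140:250,110:260],None,fx=5,fy=5))
```

```text
(no output)
```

View pics/t21c.png

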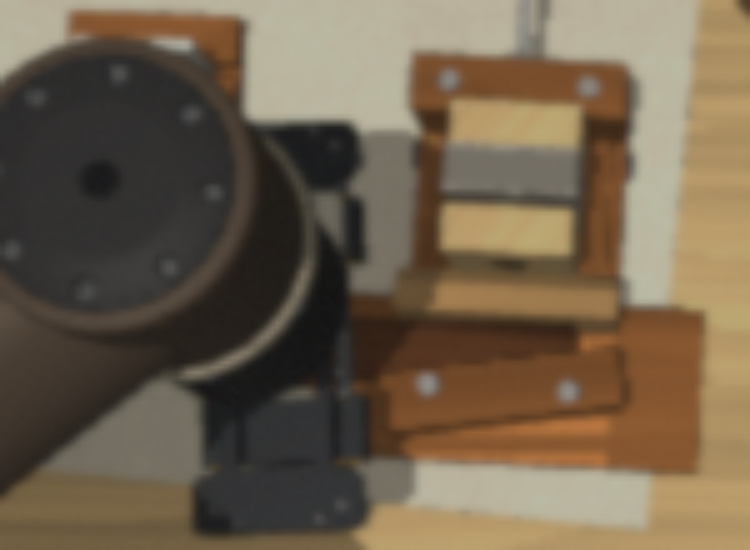

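View pics/s21.png

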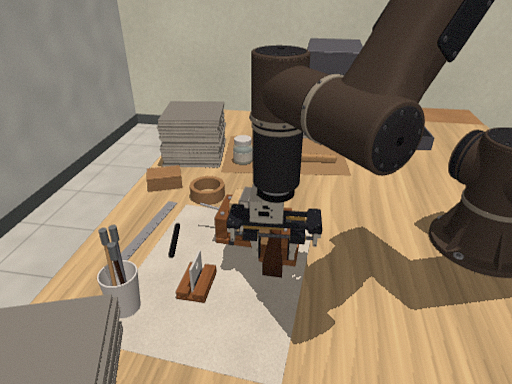

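Request:
step_arm:
  commands:
    - [[0,0,-20],0]
    - [[0,0,-45],0]
    - [[0,0,-50],0]
    - [[0,0,-50],0]
    - [[-40,0,0],0]
    - [[-40,0,0],0]
    - [[0,0,0],0]
    - [[0,0,0],0]

```text
time_s: 42.68
tcp_pos: [0.4822, 0.2384, 0.1885]
eef_rot: [180.0, -0.0, -86.4]
contact_force: [0.0, -1.2, 0.4]
gripper_width: 0.0614
```

Run:
```python
from wm import *
c=cap('top','t22.png'); cap('side','s22.png')
wedge(c,62,150,zl=40,zh=60,x1=-15)
cv2.imwrite('pics/t22c.png',cv2.resize(cv2.cvtColor(c['img'],cv2.COLOR_RGB2BGR)[140:250,110:260],None,fx=5,fy=5))
W=cloud(c)
w=W[180:278,350:400]; m=(w[...,2]>.012)&(w[...,2]<.045); print(m.sum())
```

```text
n 496 tipY 62.6 straight ang -1.32 slope ang -10.62 straight X [-32.3, -33.1, -33.6, -34.0, -34.0, -34.3, -34.9, -35.5, -33.5, -33.9]
z near tip / far 50.43818555043633 50.74607253163465
1039
```

View pics/t22.png

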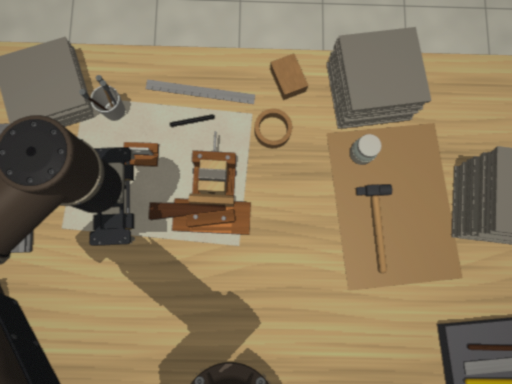

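View pics/s22.png

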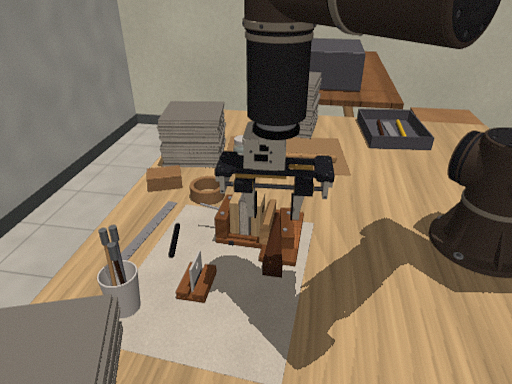

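```bash
cat > hm.py <<'E'
from h import *
def hammer(c,x0=.30,x1=.60,y0=-.45,y1=-.30):
    W=cloud(c); m=(W[...,0]>x0)&(W[...,0]<x1)&(W[...,1]>y0)&(W[...,1]<y1)&(W[...,2]>.014)&(W[...,2]<.045)
    P=W[m]*1000; head=P[P[:,0]>P[:,0].max()-36]; hd=P[(P[:,0]<P[:,0].max()-50)]
    hr=cv2.minAreaRect(head[:,:2].astype(np.float32)); rr=cv2.minAreaRect(hd[:,:2].astype(np.float32))
    k=[]
    for t in np.arange(hd[:,0].min()+8,hd[:,0].max()-4,10):
        s=abs(hd[:,0]-t)<5; k.append((t,(hd[s,1].min()+hd[s,1].max())/2))
    k=np.array(k); f=np.polyfit(k[:,0],k[:,1],1)
    print('n',len(P),'head',hr,'handle',rr,'handle z',np.median(hd[:,2]),'head z',np.median(head[:,2]))
    print('yaw',np.degrees(np.arctan(f[0])),'handle end x',P[:,0].min(),'x max',P[:,0].max(),'head y range',head[:,1].min(),head[:,1].max())
    return f
E
python3 - <<'E'
from hm import *
c=cap('top'); f=hammer(c); print(np.polyval(f,[490,495,550]))
E
```

```text
n 1028 head ((552.5740966796875, -366.1128234863281), (33.205528259277344, 92.45699310302734), 7.722630977630615) handle ((432.0549621582031, -376.1451416015625), (178.38287353515625, 21.565767288208008), 3.8759865760803223) handle z 26.525499633808124 head z 28.477619252298638
yaw 4.215649245582659 handle end x 343.08385902119596 x max 571.1042630175648 head y range -410.81208591092883 -320.2775535816575
[-371.31221633 -370.94366623 -366.8896152 ]
```

Request:
step_arm:
  commands:
    - [[0,0,0],10]
    - [[0,0,0],10]
    - [[0,0,0],10]
    - [[0,0,0],10]
    - [[0,0,0],10]
    - [[0,0,0],10]
    - [[0,0,0],10]
    - [[0,0,0],10]
    - [[0,0,0],9.4]
    - [[0,0,0],0]
  gripper: 0

```text
time_s: 44.08
tcp_pos: [0.4826, 0.2379, 0.1888]
eef_rot: [-180.0, -0.0, -175.8]
contact_force: [-0.3, -0.3, 0.2]
gripper_width: 0.088
```

Run:
```python
from h import *
goto(504,-370.3,100,4.2)
```

```text
at [482.6 237.9 188.8] rot [-180.     -0.   -175.79] j6 -132.9 t 44.08 F [-0.3 -0.3  0.2] w 88.0
twist 0.01  shift x 23.2 y -608.1 z 88.8 (final axes)
```

Request:
step_arm:
  commands:
    - [[1.6,-43.4,0],0]
    - [[1.6,-43.4,0],0]
    - [[1.6,-43.4,0],0]
    - [[1.6,-43.4,0],0]
    - [[1.6,-43.4,0],0]
    - [[1.6,-43.4,0],0]
    - [[1.7,-43.4,0],0]
    - [[1.7,-43.4,0],0]
    - [[1.7,-43.4,0],0]
    - [[1.7,-43.5,0],0]
    - [[1.7,-43.5,0],0]
    - [[1.7,-43.5,0],0]
    - [[1.7,-43.5,0],0]
    - [[1.7,-43.5,0],0]
    - [[0,0,35],0]
    - [[0,0,35],0]
    - [[0,0,0],0]
    - [[0,0,0],0]

```text
time_s: 46.32
tcp_pos: [0.5045, -0.3702, 0.1201]
eef_rot: [-179.9, 0.0, -175.7]
contact_force: [-0.0, -0.3, 0.4]
gripper_width: 0.0875
```

Run:
```python
from h import *
goto(504,-370.3,5,4.2)
cap('top','t23.png');cap('side','s23.png')
```

```text
at [ 504.5 -370.2  120.1] rot [-1.7994e+02  5.0000e-02 -1.7568e+02] j6 -67.3 t 46.33 F [-0.  -0.3  0.4] w 87.5
twist 0.12  shift x 0.5 y -0.1 z 115.1 (final axes)
```

View pics/s23.png

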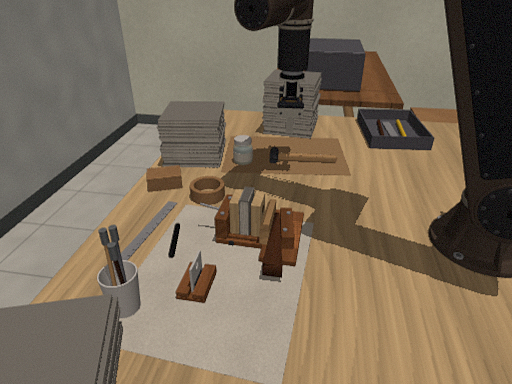

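Request:
step_arm:
  commands:
    - [[0,0,40],0]
    - [[0,0,35],0]
    - [[0,0,22],0]
    - [[0,0,12],0]
    - [[0,0,5],0]
    - [[0,0,0],0]

```text
time_s: 47.18
tcp_pos: [0.5045, -0.3698, 0.0055]
eef_rot: [-180.0, 0.0, -175.8]
contact_force: [0.1, -0.1, -0.2]
gripper_width: 0.0878
```

Request:
step_arm:
  commands:
    - [[0,0,0],0]
    - [[0,0,0],0]
    - [[0,0,0],0]
    - [[0,0,0],0]
    - [[0,0,0],0]
    - [[0,0,0],0]
    - [[0,0,0],0]
    - [[0,0,0],0]
  gripper: 1
  grip_force: 60

```text
time_s: 48.18
tcp_pos: [0.5039, -0.3696, 0.0047]
eef_rot: [-180.0, -0.0, -175.8]
contact_force: [0.6, -0.2, -0.7]
gripper_width: 0.0194
```

Request:
step_arm:
  commands:
    - [[0,0,-20],0]
    - [[0,0,-40],0]
    - [[0,0,-45],0]
    - [[0,0,-45],0]
    - [[0,0,0],0]
    - [[0,0,0],0]

```text
time_s: 48.92
tcp_pos: [0.5032, -0.3691, 0.1539]
eef_rot: [179.9, -0.1, -175.8]
contact_force: [0.4, 0.3, -3.8]
gripper_width: 0.0194
```

Run:
```python
from h import *
goto(504,-370.3,5,-1.9)
cap('top','t24.png');cap('side','s24.png')
```

```text
at [ 503.2 -369.1  153.9] rot [ 1.7993e+02 -5.0000e-02 -1.7583e+02] j6 -67.4 t 48.92 F [ 0.4  0.3 -3.8] w 19.4
twist 6.07  shift x -0.9 y -1.2 z 148.9 (final axes)
```

View pics/s24.png

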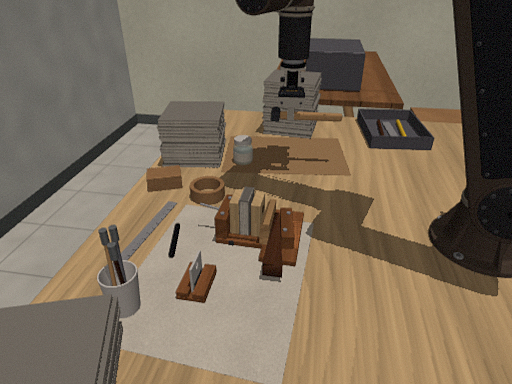

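View pics/t24.png

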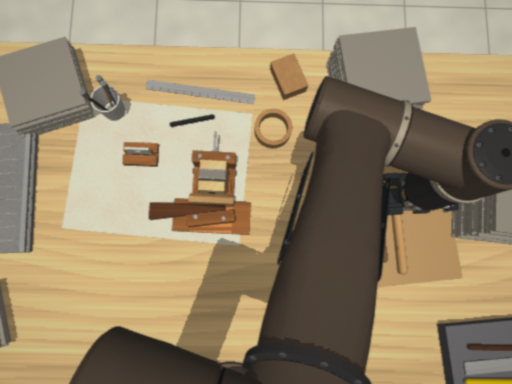

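Run:
```python
from wm import *
c=cap('top')
W=cloud(c); d=W[...,:2]-PO; an=np.radians(PY); X=(d@[np.cos(an),np.sin(an)])*1000; Y=(d@[-np.sin(an),np.cos(an)])*1000; Z=W[...,2]*1000
m=(Y>60)&(Y<190)&(X>-110)&(X<10)&(Z>38)&(Z<60); print('butt Y',np.sort(Y[m])[-6:], 'at X', X[m][np.argsort(Y[m])[-10:]].round(1))
k=m&(Y>Y[m].max()-12); print('X range near butt',X[k].min(),X[k].max(), np.median(Z[k]))
for Xb,Yb in ((-50,160+60),):
  a=p2w(-50,260)*1000; goto(*a,154,-1.9); print(a)
```

```text
butt Y [154.54907494 154.70606627 154.73550088 154.83597614 155.0027145
 155.20611659] at X [-39.9 -70.  -42.3 -37.3 -67.4 -64.9 -60.1 -34.6 -62.4 -57.5]
X range near butt -76.37582995019996 -34.281750844723966 50.93443631040017
at [ 503.  -369.2  153. ] rot [ 1.7991e+02 -1.5000e-01 -1.7581e+02] j6 -67.4 t 49.08 F [ 0.2 -0.1 -2.1] w 19.6
twist 6.09  shift x 31.1 y 684.6 z -1.0 (final axes)
[494.64783558 316.11481506]
```

Request:
step_arm:
  commands:
    - [[0,0,-10],6.1]
    - [[0,46,0],0]
    - [[0,46,0],0]
    - [[0,46,0],0]
    - [[0,46,0],0]
    - [[0,46,0],0]
    - [[0,46,0],0]
    - [[0,46,0],0]
    - [[0,46,0],0]
    - [[0,46,0],0]
    - [[0,46,0],0]
    - [[0,46,0],0]
    - [[0,46,0],0]
    - [[0,46,0],0]
    - [[0,46,0],0]
    - [[0,0,0],0]
    - [[0,0,0],0]

```text
time_s: 51.2
tcp_pos: [0.5246, 0.2737, 0.1635]
eef_rot: [-179.9, -0.1, 178.1]
contact_force: [0.1, 0.3, -2.6]
gripper_width: 0.0195
```

Run:
```python
from h import *
a=p2w(-101,235)*1000; goto(*a,60,-1.9); print(a)
cap('top','t25.png');cap('side','s25.png')
```

```text
at [524.6 273.7 163.5] rot [-1.7990e+02 -1.1000e-01  1.7813e+02] j6 -138.3 t 51.2 F [ 0.1  0.3 -2.6] w 19.5
twist 0.03  shift x 82.4 y 16.4 z 103.5 (final axes)
[442.84699511 292.81947376]
```

View pics/t25.png

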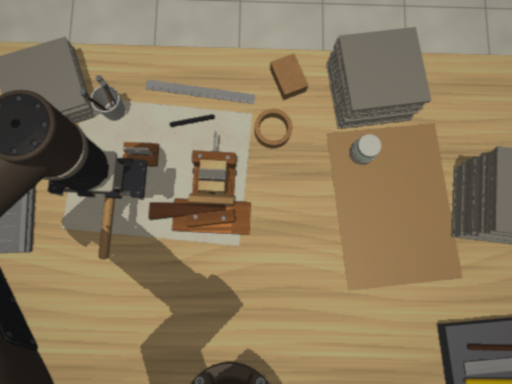

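Now I'll move back in x, then lower to tapping height.

Request:
step_arm:
  commands:
    - [[27,5.5,0],0]
    - [[27,5.5,0],0]
    - [[28.4,5.4,0],0]
    - [[0,0,30],0]
    - [[0,0,30],0]
    - [[0,0,25],0]
    - [[0,0,0],0]
    - [[0,0,0],0]

```text
time_s: 52.3
tcp_pos: [0.4442, 0.2931, 0.0808]
eef_rot: [180.0, 0.1, 178.1]
contact_force: [0.1, 0.3, -2.5]
gripper_width: 0.0194
```

Run:
```python
from h import *
a=p2w(-101,235)*1000; goto(*a,22,-1.9)
c=cap('top','t26.png');cap('side','s26.png')
W=cloud(c); d=W[...,:2]-PO; an=np.radians(PY); X=(d@[np.cos(an),np.sin(an)])*1000; Y=(d@[-np.sin(an),np.cos(an)])*1000; Z=W[...,2]*1000
m=(Y>165)&(Y<235)&(X>-130)&(X<0)&(Z>70)&(Z<125); print(m.sum()); print('face side: Ymin',np.sort(Y[m])[:5]); k=m&(Y<Y[m].min()+15); print('X',X[k].min(),X[k].max(),np.median(Z[k]))
cv2.imwrite('pics/t26c.png',cv2.resize(cv2.cvtColor(c['img'],cv2.COLOR_RGB2BGR)[140:250,90:240],None,fx=5,fy=5))
```

```text
at [444.2 293.1  80.8] rot [1.7996e+02 5.0000e-02 1.7807e+02] j6 -146.5 t 52.3 F [ 0.1  0.3 -2.5] w 19.4
twist -0.03  shift x 1.3 y -0.4 z 58.8 (final axes)
133
face side: Ymin [188.59921076 188.62160781 188.66839625 188.84332755 188.84622693]
X -58.56875171197182 -35.569831707754176 105.10887895244625
```

View pics/t26c.png

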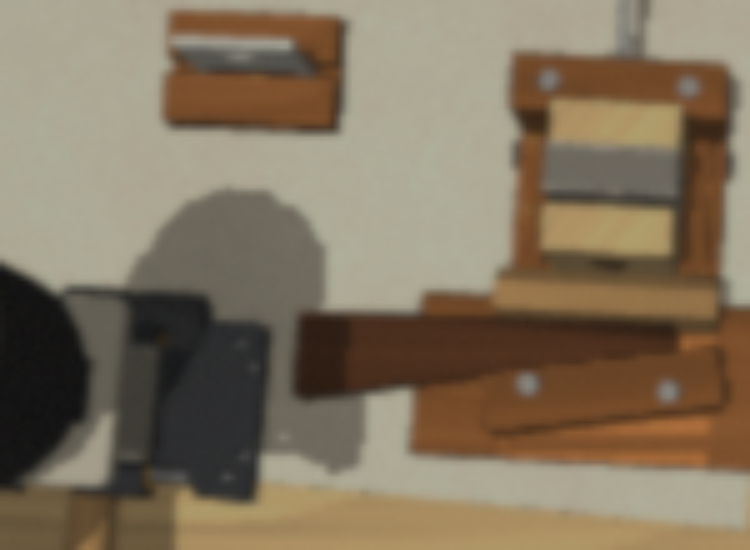

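View pics/s26.png

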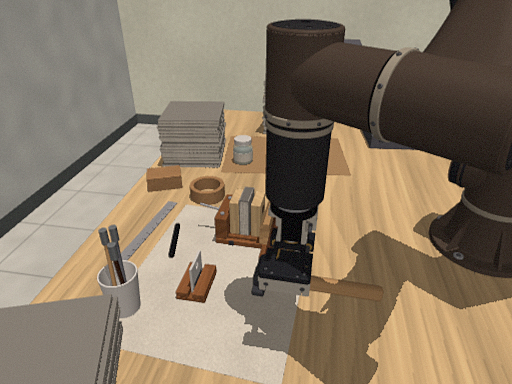

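Request:
step_arm:
  commands:
    - [[0,0,25],0]
    - [[0,0,20],0]
    - [[0,0,10],0]
    - [[0,0,3.8],0]
    - [[0,0,0],0]
    - [[0,0,0],0]

```text
time_s: 53.15
tcp_pos: [0.4439, 0.2936, 0.0217]
eef_rot: [179.9, 0.0, 178.1]
contact_force: [0.3, -1.4, -2.4]
gripper_width: 0.0196
```

Run:
```python
from h import *
a=p2w(-101,210)*1000; goto(*a,22,-1.9)
c=cap('top','t27.png');cap('side','s27.png')
W=cloud(c); d=W[...,:2]-PO; an=np.radians(PY); X=(d@[np.cos(an),np.sin(an)])*1000; Y=(d@[-np.sin(an),np.cos(an)])*1000; Z=W[...,2]*1000
m=(Y>158)&(Y<235)&(X>-130)&(X<0)&(Z>25)&(Z<65); print(m.sum()); print('face side: Ymin',np.sort(Y[m])[:5]); k=m&(Y<Y[m].min()+10); print('X',X[k].min(),X[k].max(),np.median(Z[k]))
cv2.imwrite('pics/s27c.png',cv2.resize(cv2.imread('pics/s27.png')[180:320,200:400],None,fx=4,fy=4))
```

```text
at [443.9 293.6  21.7] rot [1.7994e+02 5.0000e-02 1.7811e+02] j6 -146.5 t 53.15 F [ 0.3 -1.4 -2.4] w 19.6
twist 0.01  shift x 1.0 y -25.8 z -0.3 (final axes)
126
face side: Ymin [187.93571024 188.6330628  188.70565819 188.73468673 188.75326362]
X -58.75903399977539 -35.02388584749276 44.377979216777774
```

View pics/s27c.png

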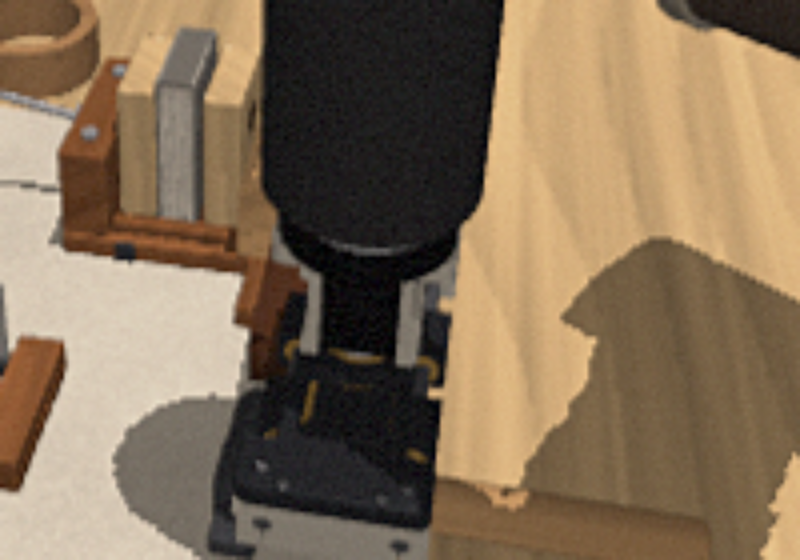

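Request:
step_arm:
  commands:
    - [[1,-15,0],0]
    - [[0,-14,0],0]
    - [[0,-15,0],0]
    - [[0,-10,0],0]
    - [[0,0,0],0]
    - [[0,0,0],0]

```text
time_s: 54.0
tcp_pos: [0.4406, 0.239, 0.021]
eef_rot: [-180.0, -0.0, 178.1]
contact_force: [0.8, 1.2, -2.1]
gripper_width: 0.0194
```

```bash
cat > tap.py <<'E'
from h import *
import sys
def rep(fn=None):
    a=p2w(-101,210)*1000; goto(*a,22,-1.9)
    c=cap('top',fn)
    W=cloud(c); d=W[...,:2]-PO; an=np.radians(PY); X=(d@[np.cos(an),np.sin(an)])*1000; Y=(d@[-np.sin(an),np.cos(an)])*1000; Z=W[...,2]*1000
    p=r.get_state()['tcp_pos'][:2]-PO; print('tcp press',(p@[np.cos(an),np.sin(an)]*1000).round(1),(p@[-np.sin(an),np.cos(an)]*1000).round(1))
    m=(Y>-100)&(Y<50)&(X>-60)&(X<-20)&(Z>38)&(Z<58)
    # wedge tip: between heel edge line and jaw back
    heel=-50.4-(Y-3)/6
    k=m&(X>heel+2)&(X<-33+8)&(Y>-95); print('tip Y',np.sort(Y[k])[:4].round(1))
    k=(abs(Y)<50)&(Z>70)&(Z<82)&(X>-45)&(X<-5); print('jaw back',[X[k&(abs(Y-t)<8)].min().round(1) for t in (-40,-15,15,40) if (k&(abs(Y-t)<8)).any()])
    m=(Y>60)&(Y<170)&(X>-90)&(X<-25)&(Z>38)&(Z<60); print('max Y',Y[m].max().round(1), 'X at', )
    if fn: cv2.imwrite('pics/c'+fn,cv2.resize(cv2.cvtColor(c['img'],cv2.COLOR_RGB2BGR)[140:250,90:240],None,fx=5,fy=5))
E
python3 -c "
from tap import *
rep('t28.png')"
```

```text
at [440.6 239.   21. ] rot [-1.7998e+02 -1.0000e-02  1.7807e+02] j6 -142.9 t 54.0 F [ 0.8  1.2 -2.1] w 19.4
twist -0.03  shift x -0.4 y 28.9 z -1.0 (final axes)
tcp press -101.5 181.1
tip Y [-53.9 -53.7 -53.6 -53.4]
jaw back [np.float64(-28.4), np.float64(-27.0), np.float64(-28.3), np.float64(-27.6)]
max Y 165.7 X at
```

View pics/ct28.png

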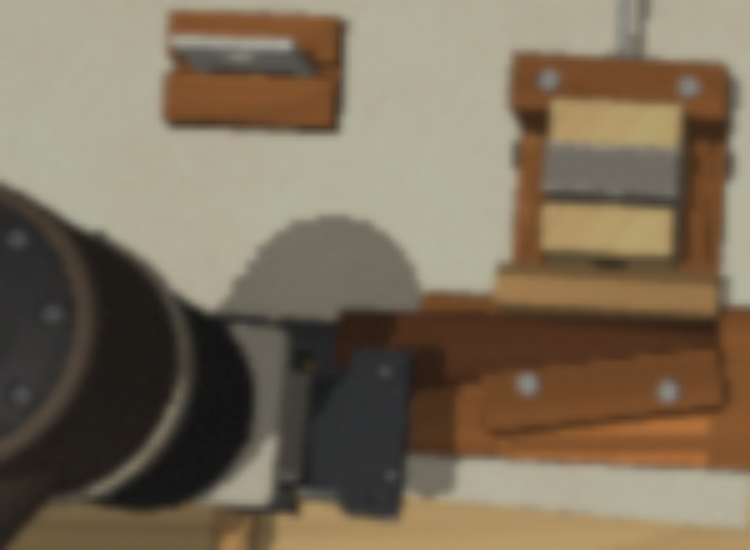

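Request:
step_arm:
  commands:
    - [[0,-8,0],0]
    - [[0,-8,0],0]
    - [[0,-6,0],0]
    - [[0,0,0],0]

```text
time_s: 54.55
tcp_pos: [0.4425, 0.2198, 0.0221]
eef_rot: [179.7, 0.3, 178.2]
contact_force: [4.7, 7.1, -3.2]
gripper_width: 0.0198
```

```bash
python3 -c "
from tap import *
rep('t29.png')"
```

```text
at [442.5 219.8  22.1] rot [179.73   0.27 178.23] j6 -141.1 t 54.55 F [ 4.7  7.1 -3.2] w 19.8
twist 0.13  shift x 2.0 y 48.0 z 0.1 (final axes)
tcp press -99.0 162.0
tip Y [-71.4 -71.3 -71.2 -71.1]
jaw back [np.float64(-25.7), np.float64(-26.2), np.float64(-26.0), np.float64(-25.1)]
max Y 168.1 X at
```

View pics/ct29.png

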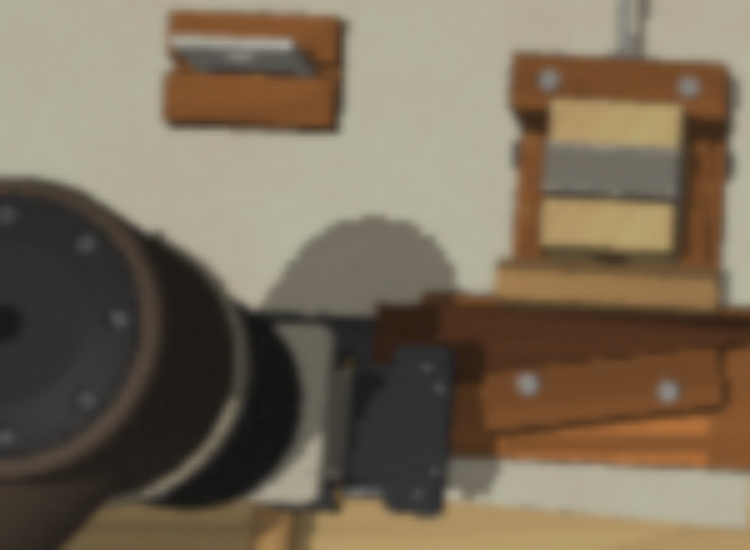

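Request:
step_arm:
  commands:
    - [[0,12,0],0]
    - [[0,12,0],0]
    - [[0,0,0],0]
    - [[0,-22,0],0]
    - [[0,-14,0],0]
    - [[0,0,0],0]

```text
time_s: 55.35
tcp_pos: [0.4412, 0.2057, 0.0219]
eef_rot: [179.8, 0.2, 178.1]
contact_force: [2.7, 4.8, -2.7]
gripper_width: 0.0197
```

```bash
python3 -c "
from tap import *
rep('t30.png')"
```

```text
at [441.2 205.7  21.9] rot [179.8    0.19 178.12] j6 -140.1 t 55.35 F [ 2.7  4.8 -2.7] w 19.7
twist 0.02  shift x 1.2 y 62.1 z -0.1 (final axes)
tcp press -99.9 147.9
tip Y [-86.4 -86.3 -86.1 -83.9]
jaw back [np.float64(-24.6), np.float64(-24.5), np.float64(-23.9), np.float64(-24.5)]
max Y 157.9 X at
```

Request:
step_arm:
  commands:
    - [[0,15,0],0]
    - [[0,12,0],0]
    - [[0,0,0],0]
    - [[0,-22,0],0]
    - [[0,-15,0],0]
    - [[0,0,0],0]

```text
time_s: 56.15
tcp_pos: [0.4394, 0.2017, 0.0215]
eef_rot: [179.3, 0.2, 178.1]
contact_force: [-23.5, 39.4, -10.1]
gripper_width: 0.0196
```

```bash
python3 -c "
from tap import *
rep('t31.png')"
```

```text
at [439.4 201.7  21.5] rot [179.31   0.19 178.07] j6 -139.3 t 56.15 F [-23.5  39.4 -10.1] w 19.6
twist -0.03  shift x -0.4 y 66.2 z -0.5 (final axes)
tcp press -101.4 143.8
tip Y [-91.4 -91.3 -91.2 -88.9]
jaw back [np.float64(-24.5), np.float64(-24.0), np.float64(-24.1), np.float64(-24.7)]
max Y 149.5 X at
```

Request:
step_arm:
  commands:
    - [[0,15,0],0]
    - [[0,14,0],0]
    - [[0,0,0],0]
    - [[0,0,0],0]
    - [[0,-20,0],0]
    - [[0,-10,0],0]
    - [[0,0,0],0]

```text
time_s: 57.08
tcp_pos: [0.4396, 0.2011, 0.0216]
eef_rot: [179.3, 0.2, 178.1]
contact_force: [-25.8, 43.7, -9.0]
gripper_width: 0.0195
```

```bash
python3 -c "
from tap import *
rep('t32.png')"
```

```text
at [439.6 201.1  21.6] rot [179.27   0.22 178.09] j6 -139.2 t 57.08 F [-25.8  43.7  -9. ] w 19.5
twist -0.01  shift x -0.2 y 66.7 z -0.4 (final axes)
tcp press -101.2 143.3
tip Y [-91.4 -91.3 -91.1 -88.9]
jaw back [np.float64(-24.4), np.float64(-24.3), np.float64(-24.1), np.float64(-24.2)]
max Y 147.1 X at
```

View pics/ct32.png

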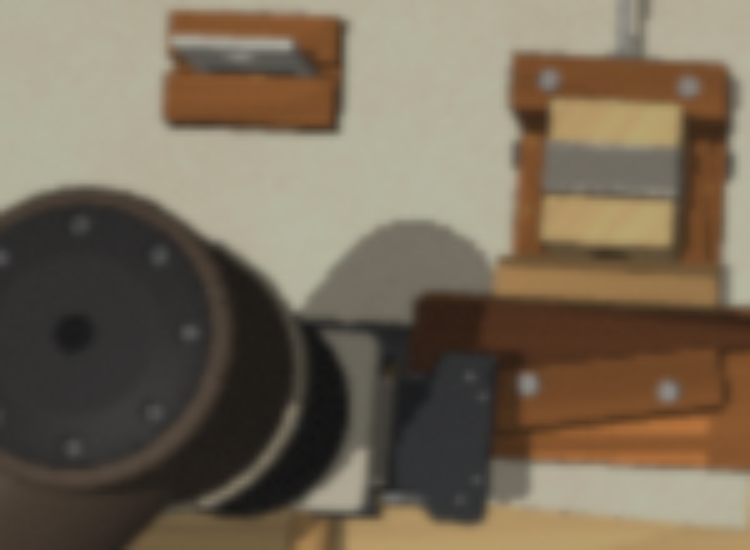

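Request:
step_arm:
  commands:
    - [[0,15,0],0]
    - [[0,25,0],0]
    - [[0,35,0],0]
    - [[0,35,0],0]
    - [[0,25,0],0]
    - [[0,0,0],0]
    - [[0,0,0],0]

```text
time_s: 58.0
tcp_pos: [0.4433, 0.3283, 0.0205]
eef_rot: [-179.9, -0.1, 178.1]
contact_force: [0.3, -0.6, -3.0]
gripper_width: 0.0196
```

```bash
python3 -c "
from tap import *
rep('t33.png'); cap('side','s33.png')"
```

```text
at [443.3 328.3  20.5] rot [-1.7993e+02 -5.0000e-02  1.7807e+02] j6 -148.8 t 58.0 F [ 0.3 -0.6 -3. ] w 19.6
twist -0.03  shift x -0.8 y -60.5 z -1.5 (final axes)
tcp press -101.7 270.4
tip Y [-91.4 -91.3 -91.2 -88.9]
jaw back [np.float64(-24.4), np.float64(-24.7), np.float64(-24.0), np.float64(-24.3)]
max Y 97.8 X at
```

View pics/t33.png

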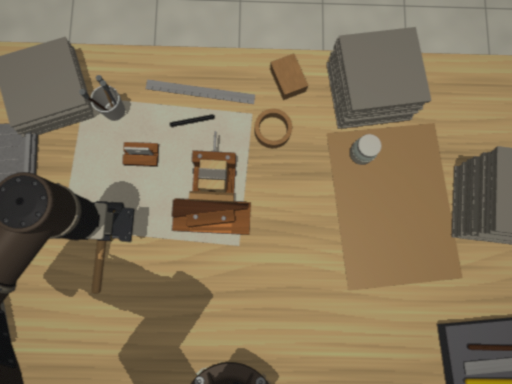

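View pics/s33.png

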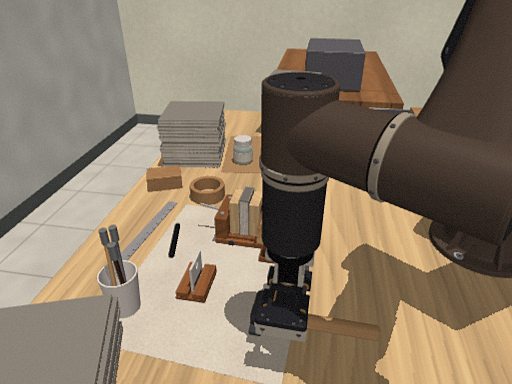

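Request:
step_arm:
  commands:
    - [[0,0,6],0]
    - [[0,0,5],0]
    - [[0,0,3],0]
    - [[0,0,1.5],0]
    - [[0,0,0],0]

```text
time_s: 58.72
tcp_pos: [0.4436, 0.3291, 0.0053]
eef_rot: [-180.0, -0.0, 178.1]
contact_force: [0.6, 0.3, -1.6]
gripper_width: 0.0196
```

Request:
step_arm:
  commands:
    - [[0,0,0.6],0]
    - [[0,0,0],0]

```text
time_s: 58.98
tcp_pos: [0.4437, 0.3292, 0.0049]
eef_rot: [180.0, 0.0, 178.1]
contact_force: [-0.5, 0.5, -2.5]
gripper_width: 0.02
```

Request:
step_arm:
  commands:
    - [[0,0,0],0]
    - [[0,0,0],0]
    - [[0,0,0],0]
    - [[0,0,0],0]
  gripper: 0.4

```text
time_s: 59.48
tcp_pos: [0.4437, 0.3292, 0.0049]
eef_rot: [180.0, 0.0, 178.1]
contact_force: [-0.6, 0.0, -0.0]
gripper_width: 0.0512
```

Request:
step_arm:
  commands:
    - [[0,0,-20],0]
    - [[0,0,-40],0]
    - [[0,0,-45],0]
    - [[0,0,-45],0]
    - [[0,0,0],0]
  gripper: 0

```text
time_s: 60.1
tcp_pos: [0.4452, 0.331, 0.1589]
eef_rot: [179.7, 0.3, 178.1]
contact_force: [0.9, 0.2, -0.2]
gripper_width: 0.0872
```

Run:
```python
from h import *
c=cap('top','t34.png');cap('side','s34.png')
W=cloud(c)
m=(W[...,0]>.56)&(W[...,0]<.72)&(W[...,1]>.18)&(W[...,1]<.32)&(W[...,2]>.05)&(W[...,2]<.09)
P=W[m]*1000; print(len(P)); 
if len(P): print(cv2.minAreaRect(P[:,:2].astype(np.float32)),np.median(P[:,2]))
goto(639,247.5,120,-1.5)
```

```text
96
((639.314453125, 246.66786193847656), (60.3104248046875, 6.4673237800598145), 88.14950561523438) 69.09637203575103
at [443.5 329.2 155.2] rot [1.7994e+02 2.0000e-02 1.7809e+02] j6 -148.8 t 60.2 F [-0.6 -0.1 -0.6] w 87.5
twist -0.41  shift x -197.5 y -76.6 z 35.2 (final axes)
```

View pics/t34.png

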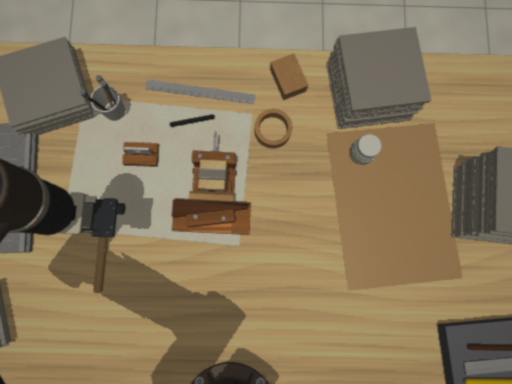

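View pics/s34.png

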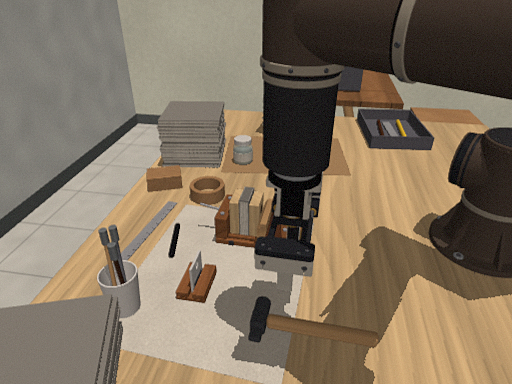

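Request:
step_arm:
  commands:
    - [[-33,-12.5,0],0]
    - [[-33,-12.5,0],0]
    - [[-33,-12.5,0],0]
    - [[-33,-12.5,0],0]
    - [[-33,-12.5,0],0]
    - [[-33,-12.7,0],0]
    - [[0,0,25],0]
    - [[0,0,0],0]
    - [[0,0,0],0]

```text
time_s: 61.32
tcp_pos: [0.6388, 0.2474, 0.1296]
eef_rot: [-179.9, -0.0, 178.1]
contact_force: [0.3, 0.6, -0.0]
gripper_width: 0.0878
```

Run:
```python
from h import *
goto(639.2,247,37,-1.9)
cap('side','s35.png')
cv2.imwrite('pics/s35c.png',cv2.resize(cv2.imread('pics/s35.png')[160:310,140:300],None,fx=5,fy=4))
```

```text
at [638.8 247.4 129.6] rot [-1.7994e+02 -4.0000e-02  1.7813e+02] j6 -129.3 t 61.33 F [ 0.3  0.6 -0. ] w 87.8
twist 0.03  shift x -0.4 y -0.4 z 92.6 (final axes)
```

View pics/s35c.png

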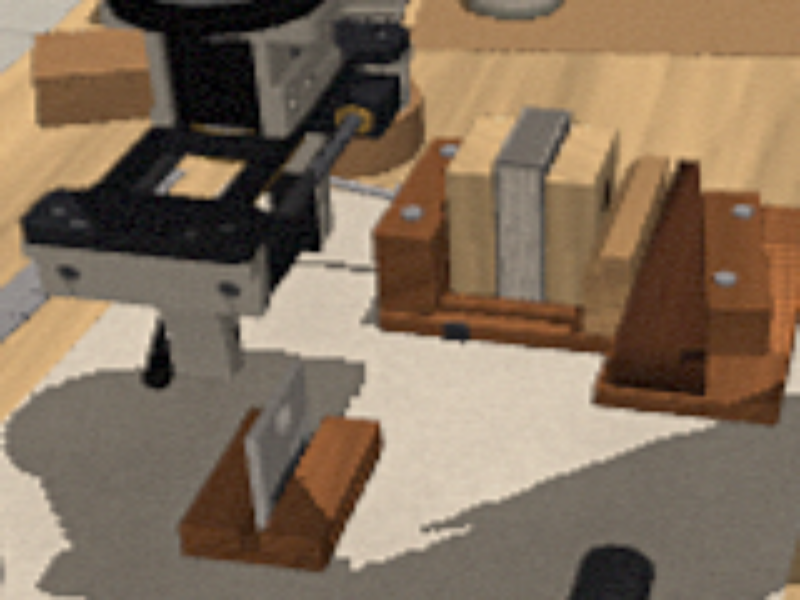

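Request:
step_arm:
  commands:
    - [[-0.4,-0.4,35],0]
    - [[0,0,30],0]
    - [[0,0,17],0]
    - [[0,0,10],0]
    - [[0,0,0],0]
    - [[0,0,0],0]

```text
time_s: 62.12
tcp_pos: [0.6401, 0.2475, 0.039]
eef_rot: [180.0, 0.1, 178.1]
contact_force: [0.5, 0.6, -0.3]
gripper_width: 0.0875
```

Request:
step_arm:
  commands:
    - [[0,0,0],0]
    - [[0,0,0],0]
    - [[0,0,0],0]
    - [[0,0,0],0]
    - [[0,0,0],0]
  gripper: 1
  grip_force: 20

```text
time_s: 62.75
tcp_pos: [0.6396, 0.2471, 0.0381]
eef_rot: [180.0, 0.0, 178.1]
contact_force: [0.5, -0.2, 2.0]
gripper_width: 0.0596
```

Request:
step_arm:
  commands:
    - [[0,0,-10],0]
    - [[0,0,-15],0]
    - [[0,0,-30],0]
    - [[0,0,-30],0]
    - [[0,0,0],0]
    - [[0,0,0],0]

```text
time_s: 63.5
tcp_pos: [0.6393, 0.247, 0.1234]
eef_rot: [180.0, 0.0, 178.1]
contact_force: [0.6, -0.2, -0.4]
gripper_width: 0.0595
```

Run:
```python
from h import *
a=p2w(175,0)*1000; print(a); goto(*a,120,-1.9)
cap('side','s36.png')
cv2.imwrite('pics/s36c.png',cv2.resize(cv2.imread('pics/s36.png')[120:310,120:320],None,fx=4,fy=3))
```

```text
[710.90378779  48.79784378]
at [639.3 247.  123.4] rot [1.7997e+02 2.0000e-02 1.7809e+02] j6 -129.3 t 63.5 F [ 0.6 -0.2 -0.4] w 59.5
twist -0.01  shift x -78.1 y -195.7 z 3.4 (final axes)
```

View pics/s36c.png

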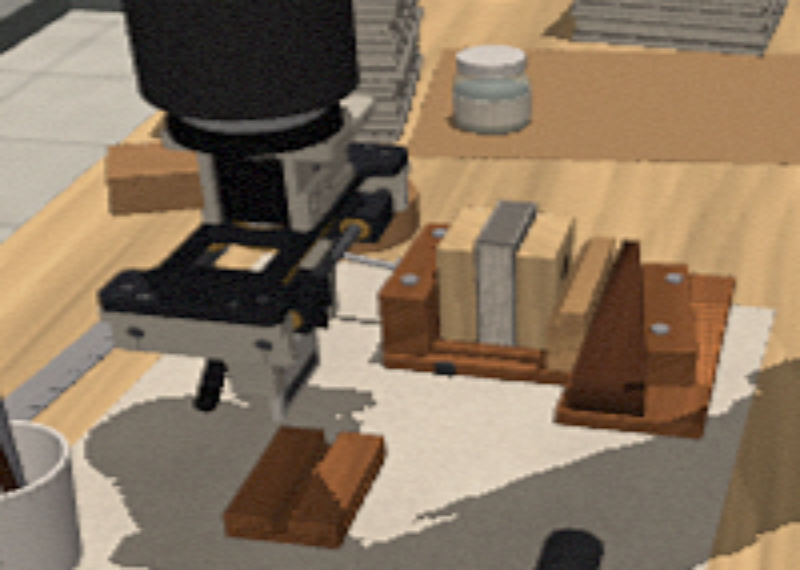

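Run:
```python
from h import *
W=np.load('top0.npy'); d=W[...,:2]-PO; an=np.radians(PY); X=(d@[np.cos(an),np.sin(an)])*1000; Y=(d@[-np.sin(an),np.cos(an)])*1000; Z=W[...,2]*1000
for x in range(105,156,7):
    m=(abs(X-x)<3.5)&(abs(Y)<15)&(Z>50)&(Z<90)
    if m.any(): print(x,m.sum(),Y[m].min().round(1),Y[m].max().round(1),np.median(Z[m]).round(1))
m=(X>100)&(abs(Y)<15)&(Z>55)&(Z<90); print(X[m].max())
```

```text
105 8 -8.2 4.2 69.1
112 9 -2.6 2.8 68.5
119 9 -2.3 3.0 70.8
126 6 -2.1 0.9 70.8
133 6 -1.5 1.3 72.5
140 6 -1.5 1.5 76.5
147 4 -0.8 1.9 75.8
154 2 -0.7 2.1 77.3
151.70824180932127
```

Request:
step_arm:
  commands:
    - [[-12.5,-32.6,0],0]
    - [[-12.5,-32.6,0],0]
    - [[-12.5,-32.6,0],0]
    - [[-12.5,-32.6,0],0]
    - [[-12.5,-32.6,0],0]
    - [[-12.6,-32.6,0],0]
    - [[0,0,20],0]
    - [[0,0,20],0]
    - [[0,0,0],0]
    - [[0,0,0],0]

```text
time_s: 64.8
tcp_pos: [0.7082, 0.0491, 0.0831]
eef_rot: [-180.0, -0.0, 178.1]
contact_force: [0.4, -1.4, -0.1]
gripper_width: 0.0597
```

Run:
```python
from h import *
a=p2w(172,0.3)*1000; goto(*a,54,-1.9)
c=cap('side','s37.png')
cv2.imwrite('pics/s37c.png',cv2.resize(cv2.imread('pics/s37.png')[120:270,130:290],None,fx=5,fy=4))
```

```text
at [708.2  49.1  83.1] rot [-1.7998e+02 -1.0000e-02  1.7812e+02] j6 -111.5 t 64.8 F [ 0.4 -1.4 -0.1] w 59.7
twist 0.02  shift x 0.3 y 0.1 z 29.1 (final axes)
```

View pics/s37c.png

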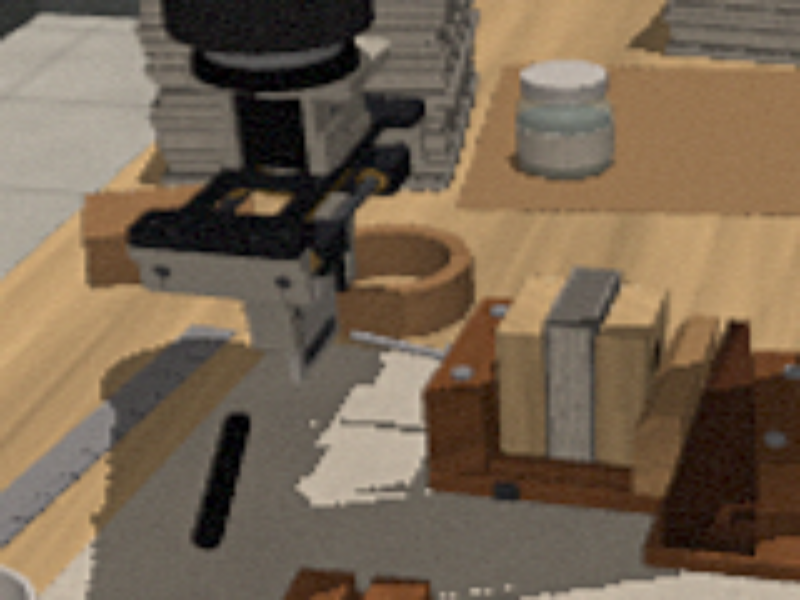

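Run:
```python
from h import *
c=cap('side'); cv2.imwrite('pics/s38c.png',cv2.resize(cv2.cvtColor(c['img'],cv2.COLOR_RGB2BGR)[160:210,150:220],None,fx=11,fy=11,interpolation=cv2.INTER_CUBIC))
W=cloud(c)
for v in range(176,204,3):
    print(v,[(u,*(W[v,u]*1000).round().astype(int)) for u in range(184,206,4)])
```

```text
176 [(184, np.int64(688), np.int64(128), np.int64(192)), (188, np.int64(679), np.int64(129), np.int64(193)), (192, np.int64(672), np.int64(123), np.int64(190)), (196, np.int64(675), np.int64(90), np.int64(172)), (200, np.int64(697), np.int64(0), np.int64(120)), (204, np.int64(732), np.int64(-138), np.int64(42))]
179 [(184, np.int64(684), np.int64(141), np.int64(192)), (188, np.int64(675), np.int64(141), np.int64(193)), (192, np.int64(672), np.int64(126), np.int64(185)), (196, np.int64(671), np.int64(102), np.int64(171)), (200, np.int64(696), np.int64(3), np.int64(114)), (204, np.int64(731), np.int64(-134), np.int64(34))]
182 [(184, np.int64(683), np.int64(146), np.int64(188)), (188, np.int64(674), np.int64(145), np.int64(188)), (192, np.int64(677), np.int64(114), np.int64(170)), (196, np.int64(672), np.int64(102), np.int64(164)), (200, np.int64(696), np.int64(6), np.int64(107)), (204, np.int64(731), np.int64(-133), np.int64(24))]
185 [(184, np.int64(684), np.int64(143), np.int64(179)), (188, np.int64(674), np.int64(146), np.int64(181)), (192, np.int64(677), np.int64(116), np.int64(16
[... 1316 characters left out ...]
20), np.int64(-52), np.int64(23)), (204, np.int64(708), np.int64(-52), np.int64(24))]
200 [(184, np.int64(708), np.int64(95), np.int64(107)), (188, np.int64(698), np.int64(94), np.int64(108)), (192, np.int64(704), np.int64(54), np.int64(82)), (196, np.int64(704), np.int64(25), np.int64(64)), (200, np.int64(720), np.int64(-50), np.int64(14)), (204, np.int64(709), np.int64(-54), np.int64(13))]
203 [(184, np.int64(710), np.int64(92), np.int64(97)), (188, np.int64(699), np.int64(96), np.int64(100)), (192, np.int64(704), np.int64(56), np.int64(74)), (196, np.int64(704), np.int64(27), np.int64(56)), (200, np.int64(684), np.int64(53), np.int64(74)), (204, np.int64(675), np.int64(50), np.int64(74))]
```

View pics/s38c.png

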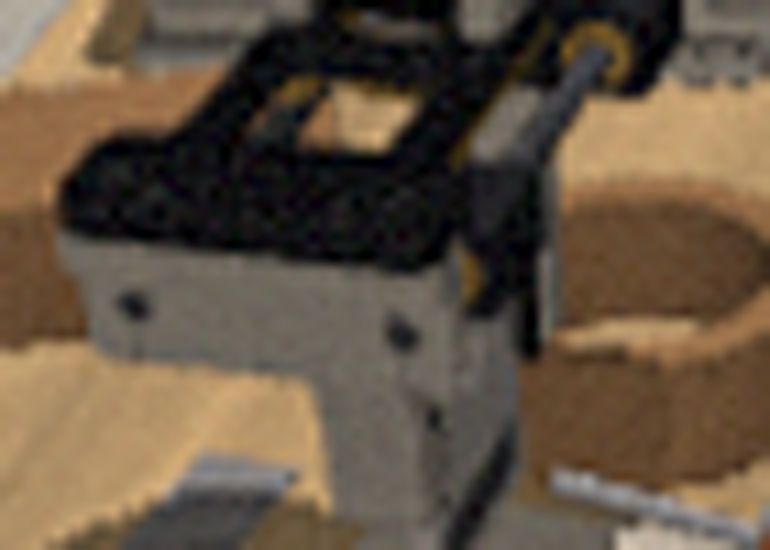

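Request:
step_arm:
  commands:
    - [[0.3,0.1,12],0]
    - [[0,0,10],0]
    - [[0,0,7],0]
    - [[0,0,0],0]
    - [[0,0,0],0]

```text
time_s: 65.53
tcp_pos: [0.7079, 0.0492, 0.054]
eef_rot: [-180.0, 0.0, 178.1]
contact_force: [1.0, -0.3, 0.5]
gripper_width: 0.0597
```

Run:
```python
from h import *
a=p2w(172,0.3)*1000; goto(*a,54,-1.9)
c=cap('side'); cv2.imwrite('pics/s39c.png',cv2.resize(cv2.cvtColor(c['img'],cv2.COLOR_RGB2BGR)[180:250,160:260],None,fx=8,fy=8,interpolation=cv2.INTER_CUBIC))
```

```text
at [707.9  49.2  54. ] rot [-1.7999e+02  1.0000e-02  1.7811e+02] j6 -111.6 t 65.53 F [ 1.  -0.3  0.5] w 59.7
twist 0.01  shift x 0.0 y 0.0 z -0.0 (final axes)
```

View pics/s39c.png

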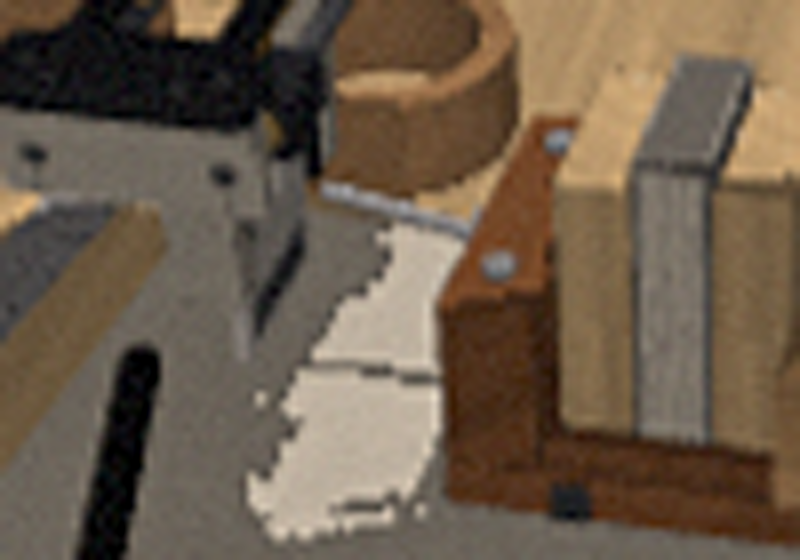

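Request:
step_arm:
  commands:
    - [[6,0,0],0]
    - [[6,0,0],0]
    - [[6,0,0],0]
    - [[5,0,0],0]
    - [[0,0,0],0]

```text
time_s: 66.2
tcp_pos: [0.6844, 0.05, 0.0541]
eef_rot: [180.0, 0.0, 178.1]
contact_force: [-0.2, 0.0, -0.1]
gripper_width: 0.0594
```

Request:
step_arm:
  commands:
    - [[3,0,0],0]
    - [[3,0,0.6],0]
    - [[0,0,0],0]

```text
time_s: 66.58
tcp_pos: [0.6785, 0.0501, 0.0531]
eef_rot: [-180.0, -0.0, 178.1]
contact_force: [0.5, -0.5, 0.4]
gripper_width: 0.0594
```

Run:
```python
from h import *
goto(680,50,54,-1.9)
c=cap('side'); cv2.imwrite('pics/s40c.png',cv2.resize(cv2.cvtColor(c['img'],cv2.COLOR_RGB2BGR)[180:250,160:260],None,fx=8,fy=8,interpolation=cv2.INTER_CUBIC))
```

```text
at [678.5  50.1  53.1] rot [-1.800e+02 -2.000e-02  1.781e+02] j6 -112.5 t 66.58 F [ 0.5 -0.5  0.4] w 59.4
twist 0.00  shift x -1.5 y -0.0 z -0.9 (final axes)
```

View pics/s40c.png

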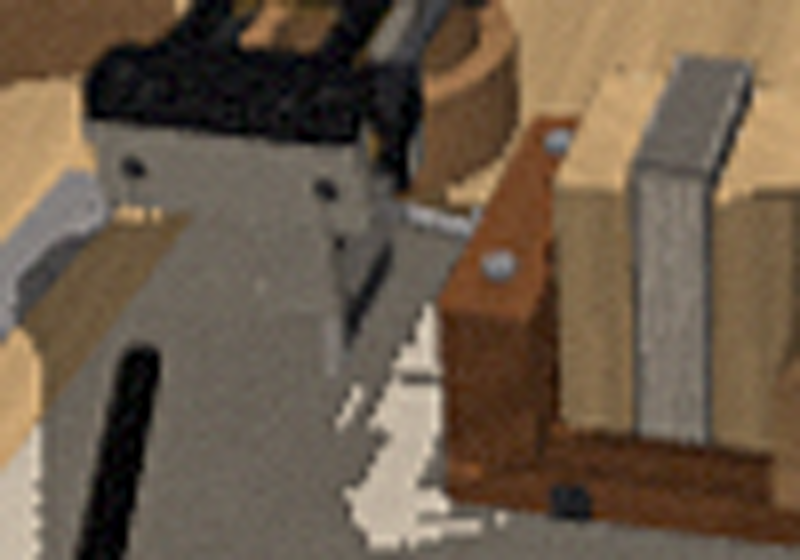

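Request:
step_arm:
  commands:
    - [[4,0,0.8],0]
    - [[4,0,0.8],0]
    - [[4,0,0.8],0]
    - [[4,0,0.8],0]
    - [[0,0,0],0]

```text
time_s: 67.25
tcp_pos: [0.6624, 0.0507, 0.0501]
eef_rot: [180.0, -0.0, 178.1]
contact_force: [-0.1, 0.0, 1.0]
gripper_width: 0.0599
```

Run:
```python
from h import *
goto(660,50,54,-1.9)
c=cap('side'); cv2.imwrite('pics/s41c.png',cv2.resize(cv2.cvtColor(c['img'],cv2.COLOR_RGB2BGR)[180:250,160:260],None,fx=8,fy=8,interpolation=cv2.INTER_CUBIC))
```

```text
at [662.4  50.7  50.1] rot [ 1.800e+02 -1.000e-02  1.781e+02] j6 -113.0 t 67.25 F [-0.1  0.   1. ] w 59.9
twist 0.00  shift x 2.4 y -0.8 z -3.9 (final axes)
```

View pics/s41c.png

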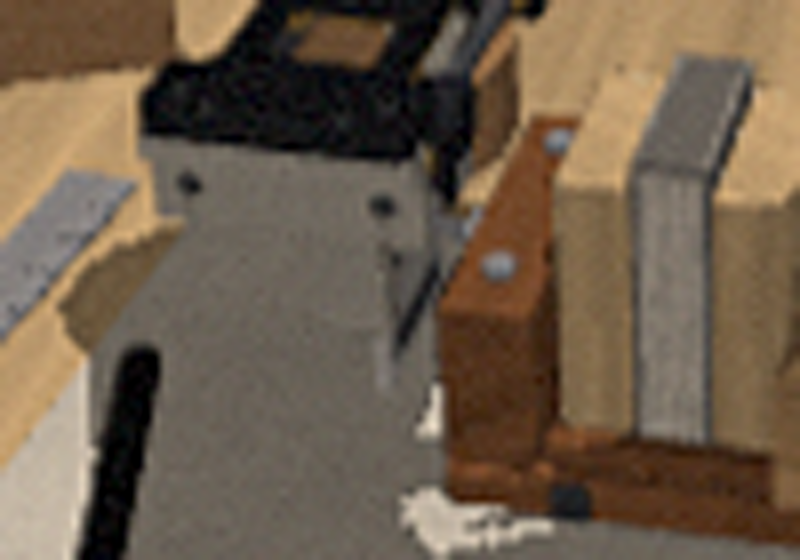

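Request:
step_arm:
  commands:
    - [[0,0,2],0]
    - [[0,0,1.5],0]
    - [[0,0,0],0]

```text
time_s: 67.68
tcp_pos: [0.6626, 0.0506, 0.0462]
eef_rot: [-180.0, -0.0, 178.1]
contact_force: [-0.4, -0.7, -0.6]
gripper_width: 0.0594
```

Request:
step_arm:
  commands:
    - [[0,0,1],0]
    - [[0,0,0.5],0]
    - [[0,0,0],0]

```text
time_s: 68.05
tcp_pos: [0.6628, 0.0506, 0.045]
eef_rot: [-180.0, -0.0, 178.1]
contact_force: [-1.0, 0.5, -0.6]
gripper_width: 0.0597
```

Request:
step_arm:
  commands:
    - [[0,0,1],0]
    - [[0,0,1],0]
    - [[0,0,0],0]

```text
time_s: 68.42
tcp_pos: [0.663, 0.0506, 0.0442]
eef_rot: [-180.0, 0.1, 178.1]
contact_force: [-3.3, 0.1, 7.5]
gripper_width: 0.0597
```

Request:
step_arm:
  commands:
    - [[0,0,-1],0]
    - [[0,0,0],0]

```text
time_s: 68.68
tcp_pos: [0.6629, 0.0507, 0.0444]
eef_rot: [180.0, 0.0, 178.1]
contact_force: [-1.3, 0.2, 4.3]
gripper_width: 0.0595
```

Request:
step_arm:
  commands:
    - [[0,0,0],0]
    - [[0,0,0],0]
    - [[0,0,0],0]
    - [[0,0,0],0]
  gripper: 0

```text
time_s: 69.18
tcp_pos: [0.6627, 0.0506, 0.0439]
eef_rot: [-180.0, -0.0, 178.1]
contact_force: [0.1, 0.6, -0.4]
gripper_width: 0.0871
```

Run:
```python
from h import *
goto(660,50,54,-1.9)
c=cap('side'); cv2.imwrite('pics/s42c.png',cv2.resize(cv2.cvtColor(c['img'],cv2.COLOR_RGB2BGR)[180:250,160:260],None,fx=8,fy=8,interpolation=cv2.INTER_CUBIC))
```

```text
at [662.7  50.6  43.9] rot [-1.800e+02 -1.000e-02  1.781e+02] j6 -113.0 t 69.17 F [ 0.1  0.6 -0.4] w 87.1
twist -0.00  shift x 2.7 y -0.7 z -10.1 (final axes)
```

View pics/s42c.png

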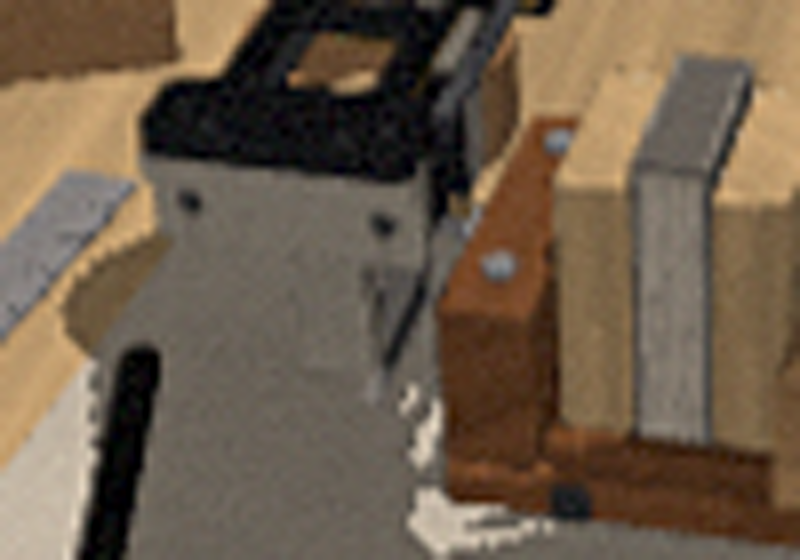

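Request:
step_arm:
  commands:
    - [[0,0,-8],0]
    - [[0,0,-20],0]
    - [[0,0,-40],0]
    - [[0,0,-45],0]
    - [[0,0,-45],0]
    - [[0,45,0],0]
    - [[20,45,0],0]
    - [[20,45,0],0]
    - [[20,45,0],0]
    - [[20,45,0],0]
    - [[0,0,0],0]
    - [[0,0,0],0]

```text
time_s: 70.72
tcp_pos: [0.5901, 0.2783, 0.2025]
eef_rot: [180.0, 0.0, 178.1]
contact_force: [-0.6, 0.1, -0.4]
gripper_width: 0.0876
```

```bash
python3 - <<'E'
from h import *
c=cap('side','s43.png'); cv2.imwrite('pics/s43c.png',cv2.resize(cv2.cvtColor(c['img'],cv2.COLOR_RGB2BGR)[170:350,160:390],None,fx=3.4,fy=3.3,interpolation=cv2.INTER_CUBIC))
Ws=cloud(c)
c=cap('top','t43.png'); W=cloud(c)
cv2.imwrite('pics/t43c.png',cv2.resize(cv2.cvtColor(c['img'],cv2.COLOR_RGB2BGR)[125:275,60:260],None,fx=4,fy=4,interpolation=cv2.INTER_CUBIC))
an=np.radians(PY)
def pr(W):
    d=W[...,:2]-PO; return (d@[np.cos(an),np.sin(an)])*1000,(d@[-np.sin(an),np.cos(an)])*1000,W[...,2]*1000
for n,w in (('top',W),('side',Ws)):
    X,Y,Z=pr(w)
    m=(X>104)&(X<150)&(abs(Y)<40)&(Z>8)&(Z<95); print(n,m.sum(), X[m].min(),X[m].max(),Y[m].min(),Y[m].max(),Z[m].min(),Z[m].max())
    t=m&(Z>72) 
    if n=='top' and t.any(): print(np.median(X[t]),Y[t].min(),Y[t].max())
    k=(X>-8)&(X<78)&(abs(Y)<45)&(Z>88)&(Z<130)
    if n=='top': print('row',cv2.minAreaRect(np.stack([X[k],Y[k]],1).astype(np.float32)))
E
python3 -c "
from tap import *
rep()"
```

```text
top 184 106.16927464373536 149.33702063748962 -29.790362252578173 29.63610912310888 15.306013626392945 81.19734209786688
126.67230514512389 -29.790362252578173 28.140026279452865
row ((33.71017074584961, -1.5560760498046875), (72.95924377441406, 64.11417388916016), 0.5114670395851135)
side 66 104.60165912957535 127.25668984690927 -26.62704610389808 31.96970161718528 14.351758330630627 66.82228176138227
at [590.5 277.4 202.4] rot [1.8000e+02 1.0000e-02 1.7805e+02] j6 -134.2 t 70.83 F [ 0.7 -0.2 -0.1] w 87.6
twist -0.05  shift x 148.1 y -14.5 z 180.4 (final axes)
tcp press 47.2 224.3
tip Y [-91.4 -91.3 -91.2 -88.9]
jaw back [np.float64(-23.5), np.float64(-24.1), np.float64(-23.8), np.float64(-24.4)]
max Y 98.5 X at
```

View pics/s43c.png

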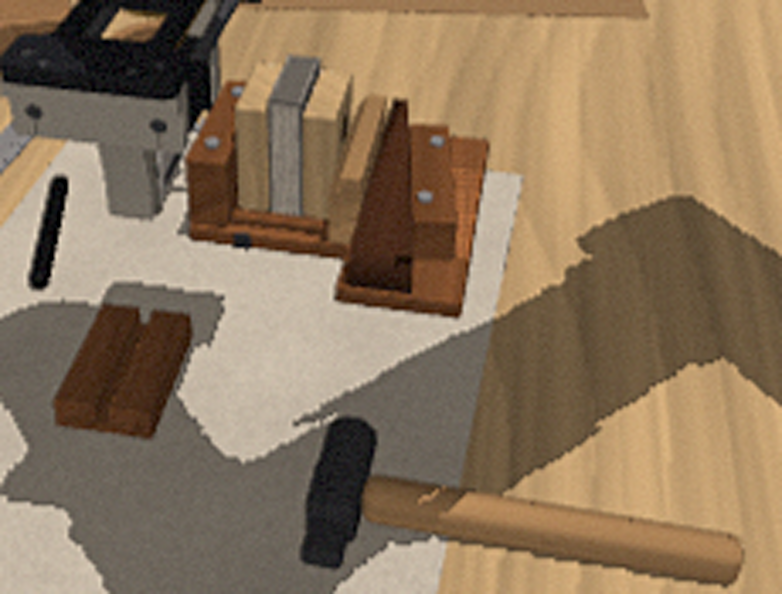

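View pics/t43.png

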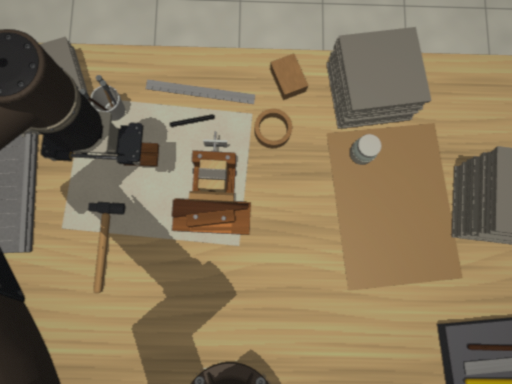

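Request:
step_arm:
  commands:
    - [[0,0,0],0]
    - [[0,0,0],0]
    - [[0,0,0],0]
    - [[0,0,0],0]
    - [[0,0,0],0]
    - [[0,0,0],0]
    - [[0,0,0],0]
    - [[0,0,0],0]

```text
time_s: 71.88
tcp_pos: [0.5903, 0.2782, 0.2021]
eef_rot: [180.0, 0.0, 178.1]
contact_force: [0.3, 0.8, -0.8]
gripper_width: 0.0879
```

Run:
```python
from h import *
c=cap('top','t44.png'); W=cloud(c)
cv2.imwrite('pics/t44c.png',cv2.resize(cv2.cvtColor(c['img'],cv2.COLOR_RGB2BGR)[120:300,60:260],None,fx=4,fy=3.3,interpolation=cv2.INTER_CUBIC))
an=np.radians(PY); d=W[...,:2]-PO; X=(d@[np.cos(an),np.sin(an)])*1000;Y=(d@[-np.sin(an),np.cos(an)])*1000;Z=W[...,2]*1000
t=(X>104)&(X<150)&(abs(Y)<40)&(Z>70)&(Z<95)&(abs(Y)>6); print(np.median(X[t]),np.median(Z[t]),Y[t].min(),Y[t].max())
m=(W[...,0]>.30)&(W[...,0]<.56)&(W[...,1]>.25)&(W[...,1]<.42)&(Z>12)&(Z<60); print('hammer z',np.percentile(Z[m],[50,99]))
```

```text
125.7655859086288 78.37540232103102 -30.042614186705322 27.978541776184745
hammer z [27.2473122  34.84262626]
```

View pics/t44c.png

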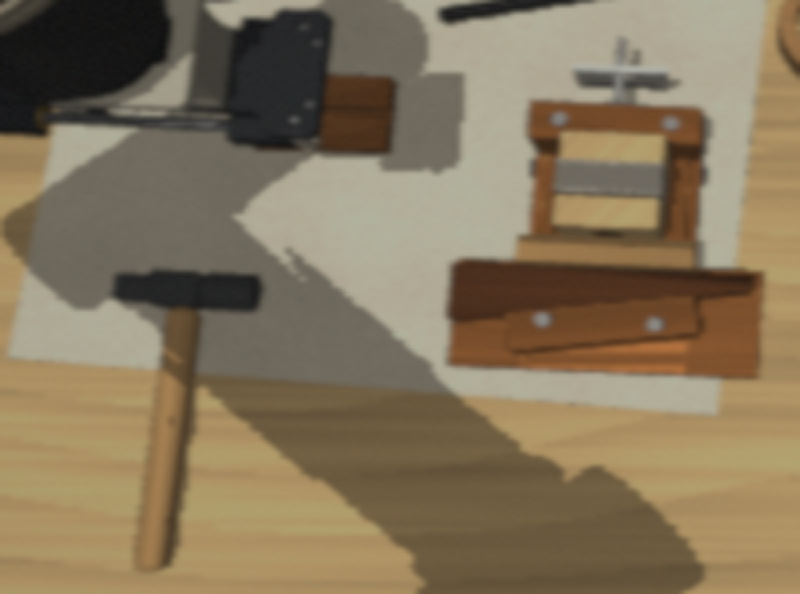

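The last picture agrees with the goal: the tag is on the peg at (625,77), the row is clamped at (610,180), the wedge is seated at (600,290), and the hammer lies flat at (185,290).

```bash
python3 -c "
from plant import close_job
print(close_job())"
```

```text
the job is handed in; nothing more can be done
None
```

I clamped the row and handed the job in at about 72 s of robot time; close_job() gives no verdict. There was only one booklet, so the row is packer, booklet, packer.

**What I did:** I slid the wedge into its slot and let it go loose. I then drove it home with the hammer, laid the hammer flat on the table and hung the tag on the peg.

**Last checks:**
- **Row:** it measures about 73 mm long and square to within 0.5°.
- **Jaw:** it moved about 6.5–7 mm.
- **Wedge:** its butt is about 98 mm in y, so its origin is about 3–4 mm. The last tap, at about 44 N, did not advance it.
- **Tag:** it hangs level, about 126 mm out in press x.
- **Hammer and glue jar:** the hammer is flat and clear of the press, and the jar is upright and untouched.

**What went wrong or could not be checked:**
- **Wedge pitch:** on the first try the wedge's thin end landed on the top of the sliding jaw, so it pitched up about 19° in the grip. I set it down, regrasped it and fed it in from the side.
- **Hammer pushes:** the first two hammer moves were closer to slow pushes than blows. The later ones were short taps.
- **Clamping force:** I could not measure the force left on the jaw. I infer that it is tight from the stopped wedge and the tap force.
- **Calibration:** camera and touch disagreed by about 1 mm on the press position. I corrected for that.

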